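# Sweep the cutting bed and pack the toolbox

## Task

Open the blue toolbox until its lid rests back on its stop by itself, take out the hand brush and sweep all the wood offcuts off the cutting bed into the red scrap tray, pushing them with the brush only and never touching them with the fingers. Then put the brush and every hand tool lying on the desk into the toolbox and shut its lid fully; leave the bottle, jar and mug where they are.

Things in the scene. Friction and masses are not known exactly. Their poses are not given: they have to be found in the camera images.
- box: Blue steel toolbox fixed to the desk, to the robot's left: 170 mm (own x) by 310 mm (own y) outside, 90 mm high, walls and floor 5 mm thick; turned 0 to 0.3 rad about z. Origin under its centre at desk height; own x points away from the robot, z up. Only the brush is inside at first. The lid is hinged along the far (+x) rim.
- lid (a joint): Lid angle, rad: 0 shut, grows as it opens up and away from the robot, 1.57 upright, 1.85 leaning back on its stop. Lid 170 x 310 x 12 mm, 0.35 kg, damped hinge; it falls slowly shut if let go before upright and leans on to the stop past upright.
- lid_bar (a point): Middle of the lid's handle: round steel bar 12 mm thick, 110 mm long, parallel to the box's y, on two arms in front of the lid's front edge with a 29 mm gap between bar and edge. 205 mm from the hinge line, 6 mm above the lid's underside; turns with the lid (shut: 96 mm above the desk). Can be pinched from above, fingers either side; being round, it turns between them.
- lid_hinge (a point): Middle of the hinge line (fixed): on the far rim of the box, 85 mm behind its centre, 90 mm above the desk; the hinge line runs along the box's y axis.
- brush: Hand brush, 0.18 kg; at first it stands on its bristles inside the shut toolbox, in the left (+y) part, its length along the box's x to within 0.15 rad. Origin at the centre of the bristles' underside, own x along its length, z up. Black bristles and pale wooden block, 120 x 50 mm and 36 mm high together; a grip bar runs lengthwise above (see brush_grip).
- brush_grip (a point): Middle of the brush's wooden grip bar: 112 mm long (brush's x), 22 mm wide, 16 mm thick, its middle 64 mm and its top 72 mm above the bristles' underside, on two posts 18 mm long centred 45 mm either side of the middle.
- bed: Grey steel cutting bed fixed in front of the robot: 260 mm (own x) by 200 mm (own y), top face 50 mm above the desk. Origin under its centre at desk height; own x points away from the robot, z up. Along each long side a fence 10 mm thick, 20 mm above the top face; 180 mm between fences; near and far ends open. The offcuts lie at least 70 mm from the near end; the scrap tray is beyond the far end.
- tray_in (a point): Centre of the inner floor of the red scrap tray: 140 mm (along the bed's x) by 240 mm (along the bed's y), 45 mm high, walls 4 mm, fixed against the far end of the bed, its rim 5 mm below the bed's top face; axes as the bed's.
- tape: Grey tape measure with orange discs, 75 x 38 mm, 62 mm high, 0.25 kg. Lies about on the desk to the robot's right at the start (1 to 3 of the three hand tools are present). Origin at the centre of its underside, own x along its length, z up.
- plane: Wooden block plane, 120 x 40 mm body 34 mm high, with two dark grips (32 mm wide) on top to 51 mm, 0.35 kg. Lies about on the desk to the robot's right at the start (1 to 3 of the three hand tools are present). Origin at the centre of its underside, own x along its length, z up.
- level: Aluminium spirit level standing on edge, 120 x 26 mm, 50 mm high, 0.22 kg. Lies about on the desk to the robot's right at the start (1 to 3 of the three hand tools are present). Origin at the centre of its underside, own x along its length, z up.
- scrap0: Wood offcut (mid-brown wood), a block 52 x 38 x 34 mm high, 45 g, loose on the cutting bed; 2 to 4 of the four offcuts are present. Origin at the centre of its underside.
- scrap1: Wood offcut (plank-patterned wood), a block 50 x 40 x 30 mm high, 45 g, loose on the cutting bed; 2 to 4 of the four offcuts are present. Origin at the centre of its underside.
- scrap2: Wood offcut (plywood), a block 46 x 36 x 36 mm high, 45 g, loose on the cutting bed; 2 to 4 of the four offcuts are present. Origin at the centre of its underside.
- scrap3: Wood offcut (pale wood), a block 52 x 34 x 32 mm high, 45 g, loose on the cutting bed; 2 to 4 of the four offcuts are present. Origin at the centre of its underside.
- bottle: Clear water bottle, 62 mm wide, 190 mm high, on the desk beyond the work. Bystander, loose: leave it alone. Origin at the centre of its underside.
- jar: Amber glass jar, 70 mm wide, 90 mm high, on the far left beside the toolbox. Bystander, loose: leave it alone. Origin at the centre of its underside.
- mug: White mug, 80 mm wide, 90 mm high, on the far left, nearer the robot. Bystander, loose: leave it alone. Origin at the centre of its underside.
Things that resemble listed ones, but are neither listed nor needed, are in the scene too. Of the things shaped like the plane, the wooden one is meant. What is shaped like the scrap3 but turquoise is not meant.

How it is judged (in metres and radians):
On the way, in this order (a step that is already met when the one before it is completed fails the run):
1. the lid rests on its stop (over 1.75 rad) without the fingers touching it (value of joint lid above 1.75 rad and contact force between the fingers and lid below 0.2 N), for 0.5 s.
2. the brush has been lifted clear of the toolbox (or carried out of it) ((z of brush in the frame of box above 0.095 m or horizontal distance between brush and box above 0.2 m)), for 0.1 s.
3. all offcuts lie in the scrap tray (x of scrap0 in the frame of tray_in between -0.075 and 0.075 m and y of scrap0 in the frame of tray_in between -0.125 and 0.125 m and z of each of scrap0, scrap1, scrap2, scrap3 in the frame of tray_in below 0.085 m and x of scrap1 in the frame of tray_in between -0.075 and 0.075 m and y of scrap1 in the frame of tray_in between -0.125 and 0.125 m and x of scrap2 in the frame of tray_in between -0.075 and 0.075 m and y of scrap2 in the frame of tray_in between -0.125 and 0.125 m and x of scrap3 in the frame of tray_in between -0.075 and 0.075 m and y of scrap3 in the frame of tray_in between -0.125 and 0.125 m), for 0.3 s.
At the end, for the whole second after the job is handed in: Every offcut lies in the scrap tray; the brush and every hand tool lie at rest inside the toolbox; the lid is shut (within 0.05 rad) (all of step 3 and x of tape in the frame of box between -0.085 and 0.085 m and y of tape in the frame of box between -0.155 and 0.155 m and z of tape in the frame of box between -0.005 and 0.075 m and x of plane in the frame of box between -0.085 and 0.085 m and y of plane in the frame of box between -0.155 and 0.155 m and z of plane in the frame of box between -0.005 and 0.075 m and x of level in the frame of box between -0.085 and 0.085 m and y of level in the frame of box between -0.155 and 0.155 m and z of level in the frame of box between -0.005 and 0.075 m and x of brush in the frame of box between -0.085 and 0.085 m and y of brush in the frame of box between -0.155 and 0.155 m and z of brush in the frame of box between -0.005 and 0.075 m and value of joint lid below 0.05 rad and linear speed of each of scrap0, scrap1, scrap2, scrap3, tape, plane, level, brush below 0.03 m/s); the robot touches nothing.
It fails at once if an offcut is touched with the fingers (over 1 N) (contact force between the fingers and scrap0 above 1 N or contact force between the fingers and scrap1 above 1 N or contact force between the fingers and scrap2 above 1 N or contact force between the fingers and scrap3 above 1 N).
It fails at once if the bottle, jar or mug is moved more than 30 mm (distance of any of bottle, jar, mug from where it was at the start of the episode above 0.03 m).
Of scrap0, scrap1, scrap2, scrap3 only 2 to 4 are there at a start; the rules pass over those that are not, and their reading is None.
Of tape, plane, level only 1 to 3 are there at a start; the rules pass over those that are not, and their reading is None.
At some moment in a run one of tape, plane, level may be knocked a few centimetres aside while the robot is not near it.
Once in a run the grip may slacken for a moment while it holds something.
It also fails if it takes over 210 s, if anything falls off the work surface, if the arm or the gripper's body presses on something with over 40 N, if the wrist force passes 120 N, or if a joint passes its speed limit or range.

## Robot

A 6-joint arm with a two-finger parallel gripper is mounted at the origin on the work surface. World frame = base frame: x ahead of the robot, y to its left, z up, the work surface at z = 0. Lengths are in mm, angles in rad, forces in N, time in s.
With the tool pointing down it reaches from about 275 to 1000 mm from the base axis. Payload 8.4 kg.
Tool frame: the origin (TCP) lies at the centre of the arm's flange, where the gripper is bolted on; the fingertips stand r.tip_extent ahead of it and the grasp point (between the pads) lies 155 mm ahead of it (r.tip_extent is the distance from the TCP to the fingertips, in mm); z points along the fingers, y is the direction in which the jaws open and shut (so a half turn about z gives the same grasp; the last joint's range is limited). The gripper opens to 85 mm and grips with 20 to 120 N. Pads are 22 mm wide; open, the fingers measure 114 mm over their backs; the gripper's body (76 mm by 85 mm) begins 54 mm behind the grasp point. The pads swing forward as they close: fully open they stand 13 mm farther back than shut.
Start: joints at [1.099, 0.353, 1.633, -0, 1.155, -0.002], TCP at [282.942, 557.291, 404.681] pointing down, gripper open.
Joint ranges: [-2.63, 2.63], [-0.92, 2.1], [0.06, 2.66], [-1.3, 4.44], [0, 2.69], [-3.02, 3.02]. Speed limits (rad/s): [2.22, 2.22, 2.79, 3.14, 3.14, 3.14].

## Interface

Orientations are given as [roll, pitch, yaw] about the fixed x, y, z axes, in that order (R = Rz(yaw) Ry(pitch) Rx(roll)).
In Python, from rig import sense, grab_frame, job, r gives the robot as it stands. The module is installed in compiled form; this text tells all that it offers.
- The arm moves only by the shell command python3 -m creep 'ROWS' [FORCE]. ROWS is JSON, a list of rows, each a list of 7 numbers: the turn, a rotation vector about the tool's x, y, z in rad, then the shift along the tool's x, y, z in mm, then the closure, from 0 (fully open) to 1 (shut). In form: [[wx, wy, wz, dx, dy, dz, fingers], ...]. A call has 1 to 10 rows; each row shifts and turns the pose as measured when the row begins, along the tool's axes as they then stand; what a row does not reach is not made up. A row lasts 1/12 s, in which the tool goes at most 41.7 mm and 7.16 degrees, less where a joint would pass 70% of its speed; a pose out of reach is approached as far as the arm can. A call with a gripper value outside its range is refused whole. The fingers move at their own pace and stop on an object; FORCE is the grip in N (left out, the last holds). Time passes only in rows, so rows that do not move let the fingers close. It gives the time, the measured TCP pose, the force and the opening at its end, in the units of the state.
- sense(): the state, without advancing time (a new reading comes with each control period).
- grab_frame(name): name is "scene" or "top"; returns a dict with "color" (480x640x3 uint8, red, green, blue), "mtx" (3x3 intrinsics, pixels), "distortion" ([k1, k2, p1, p2, k3] as OpenCV has them; the pictures are not rectified), "T" (4x4, takes a point from camera to world coordinates). Camera axes: x right, y down, z forward; pixel columns grow to the right and rows downward; lengths in mm; the calibration is good to about 2 mm. A picture is of the moment at which its call begins. There is no depth.
- job.sign_off(): hands the job in, once; it reports no verdict.
The state is a dict: "clock": time; "qpos": joint angles; "qvel": joint speeds; "joint_efforts": joint torques, N m; "eef_pos": TCP position; "tcp_rot": TCP orientation; "contact_force": force on the tool from outside, world axes, zero at the start; "wrist_torque": the same for the moment, N m; "opening": opening from 0.0 (shut) to 1.0 (fully open).
Only numpy, scipy, OpenCV 4.12 (cv2) and the standard library are available. Lean on these libraries where they do the work, as an engineer would, in place of code of your own. Each camera call takes 0.05 s, during which the arm holds its last target.

## Working session

There is one attempt and no reset: what is moved stays moved. The work goes in short steps, Python scripts to look and compute and a shell command to move; the robot and the scene stay as the last step left them, time stands still between calls to the robot, and variables do not carry over. Pictures are saved under pics/ and viewed, and the job is handed in when it is done.

```bash
ls; mkdir -p pics
python3 - <<'E'
from rig import sense, grab_frame, job, r
import cv2,numpy as np
print(sense()); print(r.tip_extent)
for n in("scene","top"):
    f=grab_frame(n); cv2.imwrite(f"pics/{n}0.png",f["color"][:,:,::-1]); print(n,f["mtx"],f["distortion"],f["T"].round(3) if hasattr(f["T"],'round') else f["T"])
E
```

```text
pics
{'clock': 0.0, 'qpos': array([ 1.09862466e+00,  3.53630054e-01,  1.63414943e+00,  6.09222808e-06,
        1.15519584e+00, -2.41839284e-03]), 'qvel': array([ 5.00210319e-04,  2.31276004e-05, -3.29696905e-04,  1.22488441e-03,
        7.17450871e-04,  8.33500830e-04]), 'joint_efforts': array([ 8.52417506e-04, -6.05226946e+01, -3.42062902e+01, -6.57263786e-05,
        9.52901988e-03,  5.96473160e-05]), 'eef_pos': array([282.81532869, 557.07883105, 403.96627177]), 'tcp_rot': array([-3.14021000e+00, -8.91403321e-06,  2.67183691e+00]), 'contact_force': array([ 0.80471015,  0.17036818, -0.18667773]), 'wrist_torque': array([0.00337133, 0.06511143, 0.01617239]), 'opening': 0.9940633578772158}
173.4
scene [[582.93397107   0.         316.50925809]
 [  0.         582.93397107 243.96146576]
 [  0.           0.           1.        ]] [0.01550891 0.         0.         0.         0.        ] [[-8.370000e-01  4.610000e-01 -2.960000e-01  1.093182e+03]
 [ 5.480000e-01  7.150000e-01 -4.350000e-01  7.550820e+02]
 [ 1.100000e-02 -5.260000e-01 -8.500000e-01  1.524829e+03]
 [ 0.000000e+00  0.000000e+00  0.000000e+00  1.000000e+00]]
top [[607.3475545    0.         314.0369592 ]
 [  0.         607.3475545  245.81095346]
 [  0.           0.           1.        ]] [-0.16410941  0.          0.          0.          0.        ] [[ 8.200000e-02 -9.750000e-01  2.070000e-01  2.392470e+02]
 [-9.970000e-01 -8.100000e-02  1.600000e-02  1.480100e+01]
 [ 1.000000e-03 -2.070000e-01 -9.780000e-01  1.798274e+03]
 [ 0.000000e+00  0.000000e+00  0.000000e+00  1.000000e+00]]
```

View pics/scene0.png

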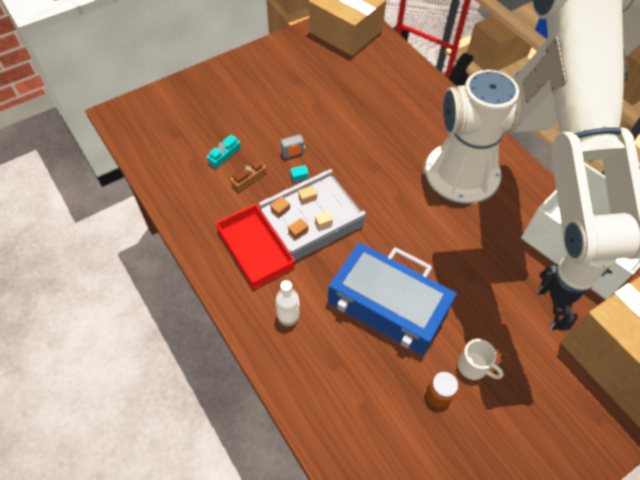

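View pics/top0.png

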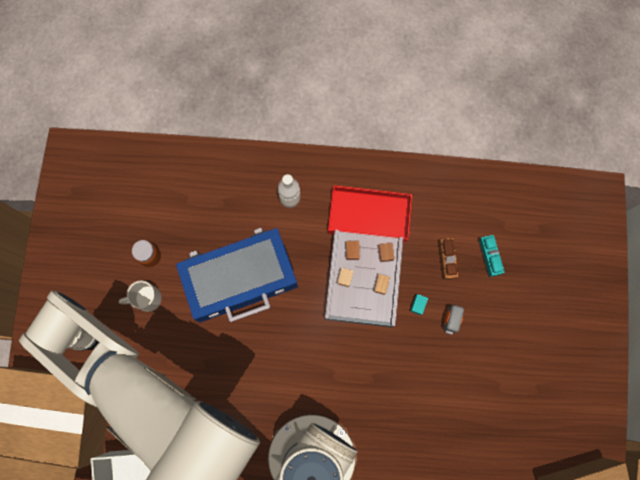

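The scene view shows:
- the blue toolbox at about (392,298), with its handle at (410,262)
- the bed at (312,215), the red tray at (255,245), and four offcuts on the bed
- the wooden plane at (249,176) and a turquoise lookalike plane at (223,151)
- the tape at (292,147) and a turquoise block at (299,173), beside the bed

I see no level. The jar (442,390), mug (478,360) and bottle (288,305) stay where they are.

Next: write the helpers and look at closer crops.

```bash
cat > h.py <<'E'
from rig import sense, grab_frame, job, r
import cv2,numpy as np
from scipy.spatial.transform import Rotation as Ro
def frames(tag=None):
    d={n:grab_frame(n) for n in("scene","top")}
    if tag:
        for n in d: cv2.imwrite(f"pics/{n}_{tag}.png",d[n]["color"][:,:,::-1])
    return d
def A(f): return np.array(f["mtx"]),np.array(f["distortion"]),np.array(f["T"])
def T_mm(f):
    T=A(f)[2].copy()
    return T
def ray(f,uv):
    K,D,_=A(f);T=T_mm(f)
    p=cv2.undistortPoints(np.array(uv,float).reshape(-1,1,2),K,D).reshape(-1,2)
    d=np.c_[p,np.ones(len(p))]@T[:3,:3].T
    return T[:3,3],d
def onz(f,uv,z):
    o,d=ray(f,uv); return o+d*((z-o[2])/d[:,2])[:,None]
def proj(f,P):
    K,D,_=A(f);T=T_mm(f);Ti=np.linalg.inv(T)
    rv=cv2.Rodrigues(Ti[:3,:3])[0]
    return cv2.projectPoints(np.array(P,float).reshape(-1,1,3),rv,Ti[:3,3],K,D)[0].reshape(-1,2)
def tri(fs,uvs):
    M=np.zeros((3,3));b=np.zeros(3)
    for f,uv in zip(fs,uvs):
        o,d=ray(f,[uv]);d=d[0]/np.linalg.norm(d[0]);P=np.eye(3)-np.outer(d,d);M+=P;b+=P@o
    return np.linalg.solve(M,b)
def crop(f,u0,v0,u1,v1,s,name):
    c=f["color"][v0:v1,u0:u1,::-1]; c=cv2.resize(c,None,fx=s,fy=s,interpolation=cv2.INTER_CUBIC)
    cv2.imwrite("pics/"+name,c)
def say():
    s=sense();R=Ro.from_euler('xyz',s['tcp_rot']).as_matrix()
    print('t%.2f'%s['clock'],'tcp',s['eef_pos'].round(1),'rot',s['tcp_rot'].round(3),'grasp',(s['eef_pos']+155*R[:,2]).round(1),'F',np.round(s['contact_force'],1),'open',round(s['opening'],3),'q',s['qpos'].round(2))
    return s
def to(target,rot):
    """rows-units move from now to target tcp and rot [r,p,y]: rotvec in tool, shift in tool"""
    s=sense();R=Ro.from_euler('xyz',s['tcp_rot']);R2=Ro.from_euler('xyz',rot)
    w=(R.inv()*R2).as_rotvec();d=R.inv().apply(np.array(target)-s['eef_pos'])
    print('turn',w.round(4),'deg',np.degrees(np.linalg.norm(w)).round(1),'shift',d.round(1),'len',np.linalg.norm(d).round(1))
    return w,d
E
python3 - <<'E'
from h import *
d=frames()
crop(d["top"],170,170,420,340,3.2,"ctop1.png")
crop(d["top"],400,220,520,345,5,"ctop2.png")
crop(d["scene"],200,120,470,360,2.9,"csc1.png")
print(proj(d["top"],[[0,0,0],[400,0,50]]),proj(d["scene"],[[0,0,0]]))
E
```

```text
[[311.49240313 457.08309767]
 [322.91956629 317.72416954]] [[461.70772792 171.53449574]]
```

View pics/ctop1.png

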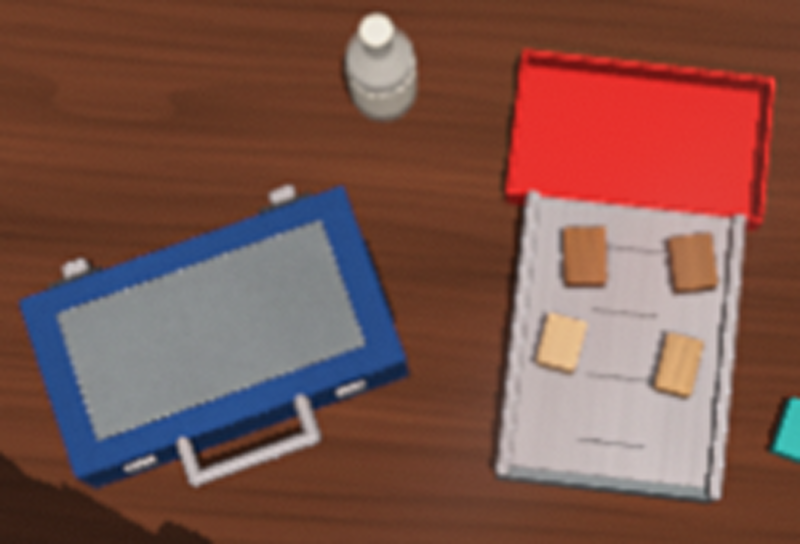

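View pics/ctop2.png

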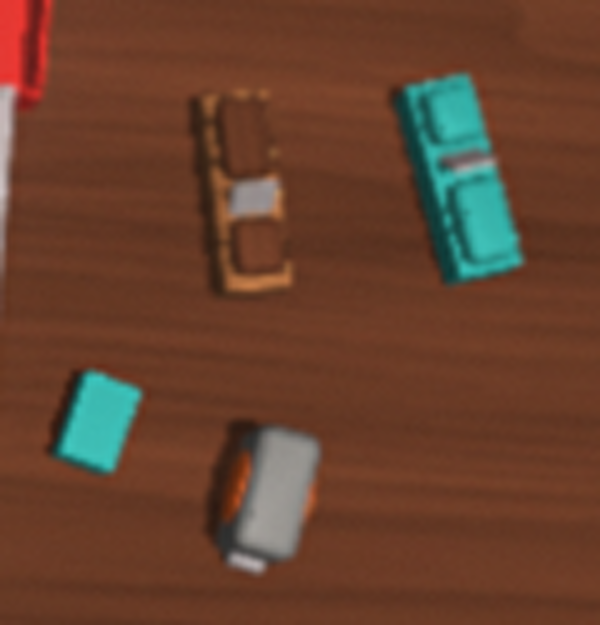

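View pics/csc1.png

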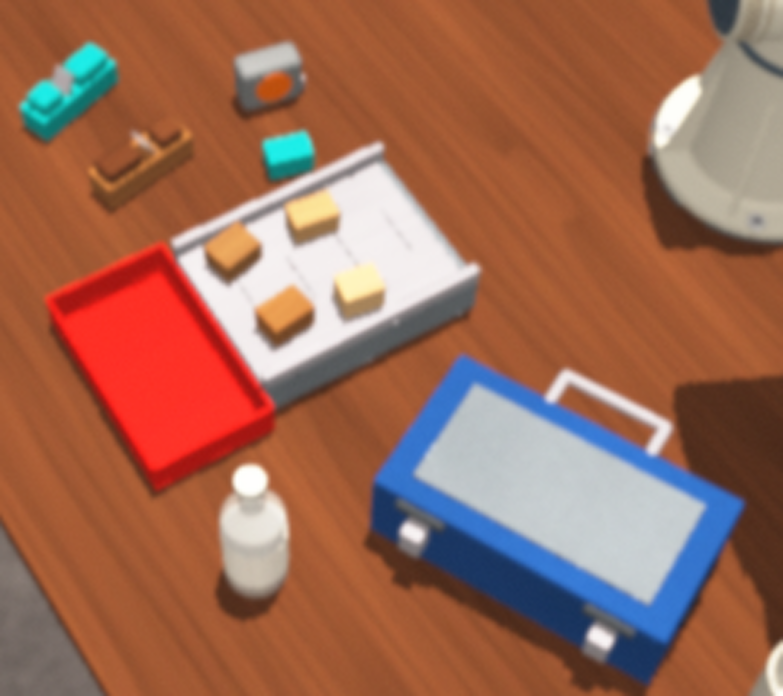

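Choosing: plane = the brown one at top (449,258), not the turquoise one at (492,255). The turquoise block at (419,304) is not an offcut. Offcuts are the four wooden blocks on the bed at top (352,250), (386,252), (345,277) and (382,283). The crops confirm this. Now measuring.

Run:
```python
from h import *
d=frames();t,s=d["top"],d["scene"]
T=lambda u,v:(170+u/3.2,170+v/3.2)
S=lambda u,v:(200+u/2.9,120+v/2.9)
print("bar L",tri([t,s],[T(193,480),S(667,434)]),"bar R",tri([t,s],[T(316,438),S(567,376)]))
pts=[T(193,480),T(316,438)]
print("bar z96",onz(t,pts,96))
C=onz(t,[T(22,300),T(345,187),T(409,362),T(78,476)],102);print("lid corners",C.round(1))
print([np.linalg.norm(C[i]-C[(i+1)%4]).round(1) for i in range(4)],C.mean(0))
v=C[0]-C[1];print("yaw from far edge (y dir)",np.arctan2(-v[0],v[1])); v=C[3]-C[2];print(np.arctan2(-v[0],v[1]))
Cs=onz(s,[S(372,487),S(463,356),S(742,505),S(664,638)],102);print("lid scene",Cs.round(1),Cs.mean(0))
# bed corners on fence top z70
B=onz(t,[T(527,193),T(745,217),T(719,497),T(497,475)],70);print("bed fences",B.round(1),B.mean(0))
# wood offcuts
for n,f,off in(("top",t,None),("scene",s,None)):
    h=cv2.cvtColor(f["color"],cv2.COLOR_RGB2HSV)
    K=np.zeros(h.shape[:2],np.uint8)
    poly=proj(f,np.c_[B[:,:2],[70]*4]) ; cv2.fillConvexPoly(K,poly.astype(np.int32),255)
    m=((h[...,1]>80)&(h[...,0]<30)).astype(np.uint8)*K
    for c in cv2.findContours(m,0,2)[0]:
        if cv2.contourArea(c)>60:
            rc=cv2.minAreaRect(c);print(n,np.round(rc[0],1),np.round(rc[1],1),round(rc[2]),onz(f,[rc[0]],50+(32 if n=="top" else 20)).round(0)[0])
```

```text
bar L [367.88079815 261.96468345  80.46468927] bar R [413.13194112 157.12165072  85.79380869]
bar z96 [[367.41076913 258.88630863  96.        ]
 [413.53863549 154.60144654  96.        ]]
lid corners [[513.1 428.8 102. ]
 [640.  149.9 102. ]
 [486.7  78.8 102. ]
 [361.4 359.6 102. ]]
[np.float64(306.3), np.float64(169.0), np.float64(307.6), np.float64(166.7)] [500.30954513 254.27353691 102.        ]
yaw from far edge (y dir) 0.427046821387302
0.41961702034546605
lid scene [[649.1 163.2 102. ]
 [492.   91.  102. ]
 [367.1 368.2 102. ]
 [513.4 432.5 102. ]] [505.41965291 263.74197801 102.        ]
bed fences [[ 655.6  -13.9   70. ]
 [ 649.7 -214.6   70. ]
 [ 392.8 -205.3   70. ]
 [ 396.7   -6.8   70. ]] [ 523.69693819 -110.14666893   70.        ]
top [381.4 283.7] [11.9 18.2] 14 [ 507. -159.   82.]
top [344.6 276.8] [12.1 16.2] 14 [519. -52.  82.]
top [386.  251.8] [17.4 14.1] 84 [ 601. -166.   82.]
top [352.5 250. ] [18. 13.] 90 [599. -69.  82.]
scene [297.7 228.4] [14.9 19.7] 58 [604. -65.  70.]
scene [323.5 222.5] [15. 11.] 0 [528. -41.  70.]
scene [279.6 205.9] [15.6 17. ] 51 [ 607. -165.   70.]
scene [307.2 193.9] [14.4 17.1] 69 [ 512. -158.   70.]
scene [341.6 186.1] [65.  20.4] 32 [ 405. -125.   70.]
```

Run:
```python
from h import *
d=frames();t,s=d["top"],d["scene"]
T=lambda u,v:(170+u/3.2,170+v/3.2)
S=lambda u,v:(200+u/2.9,120+v/2.9)
for n,a,b in(("fence far left",T(527,193),S(268,383)),("fence far right",T(745,217),S(175,242)),("fence near right",T(719,497),S(380,150)),("fence near left",T(499,473),S(478,270)),("tray far R",T(774,77),S(48,299)),("tray far L",T(523,49),S(158,487)),
 ("lid fR",T(345,187),S(372,487)),("lid nR",T(409,362),S(463,356)),("lid nL",T(78,476),S(742,505)),("lid fL",T(22,300),S(664,638))):
    p=tri([t,s],[a,b]);print(n,p.round(1),"resid px",(proj(t,[p])[0]-a).round(1),(proj(s,[p])[0]-b).round(1))
# grey panel
for n,f in d.items():
    hsv=cv2.cvtColor(f["color"],cv2.COLOR_RGB2HSV)
    m=((hsv[...,0]>100)&(hsv[...,0]<125)&(hsv[...,1]>130)&(hsv[...,2]>60)).astype(np.uint8)
    cs=sorted(cv2.findContours(m,cv2.RETR_EXTERNAL,2)[0],key=cv2.contourArea)[-1]
    rc=cv2.minAreaRect(cs);print(n,np.round(rc,1) if 0 else rc)
    mm=np.zeros_like(m);cv2.drawContours(mm,[cs],-1,1,-1)
    g=((mm>0)&(m==0)).astype(np.uint8);c2=sorted(cv2.findContours(g,0,2)[0],key=cv2.contourArea)[-1]
    c2=cv2.convexHull(c2);M=cv2.moments(c2);P=onz(f,c2.reshape(-1,2),102)[:,:2].astype(np.float32)
    print(n,"panel",cv2.minAreaRect(P),(M['m10']/M['m00'],M['m01']/M['m00']),onz(f,[(M['m10']/M['m00'],M['m01']/M['m00'])],102))
```

```text
fence far left [658.1 -13.   55.3] resid px [-0.4  0.3] [-0.5 -0.2]
fence far right [ 650.3 -214.1   59.1] resid px [-0.7  0.6] [-0.8 -0.3]
fence near right [ 392.6 -205.8   49.5] resid px [-0.8  0.6] [-0.8 -0.3]
fence near left [399.1  -8.   59.3] resid px [-0.2  0.2] [-0.2 -0.1]
tray far R [ 793.7 -237.7   36.8] resid px [-0.7  0.7] [-1.  -0.3]
tray far L [805.9   4.3  13.5] resid px [-1.7  1.4] [-2.2 -0.7]
lid fR [643.7 153.   80.9] resid px [-0.5  0.4] [-0.6 -0.2]
lid nR [487.1  81.4  86.2] resid px [-0.8  0.6] [-0.9 -0.3]
lid nL [361.4 363.5  88.8] resid px [-0.4  0.3] [-0.5 -0.1]
lid fL [512.9 430.7  98.4] resid px [-0.4  0.3] [-0.5 -0.1]
scene ((389.7715759277344, 295.7685852050781), (115.68380737304688, 70.43759155273438), 29.42745590209961)
scene panel ((502.6302490234375, 259.6416320800781), (125.0679931640625, 253.67367553710938), 24.818801879882812) (393.13636769299416, 289.44680946006247) [[502.35347706 263.68018956 102.        ]]
top ((236.1077117919922, 275.1384582519531), (62.79205322265625, 109.16498565673828), 70.55996704101562)
top panel ((502.43896484375, 258.8626708984375), (124.33819580078125, 253.49853515625), 24.797731399536133) (235.11068752464834, 272.6641251478901) [[501.66412764 258.72410936 102.        ]]
```

Panel centres from both cameras agree within 1 mm: box centre (502.5, 259), yaw 0.433. That puts the hinge at (580, 295, 90) and the bar at (394, 209, 96); triangulating the bar gave (390, 209). The yaw is outside the stated 0–0.3 range, but four edges and both views agree on it. The jaws need to open along the box's x, so the tool yaw is 2.004.

```bash
python3 -m creep '[[0,0,0.111,0,0,0,0],[0,0,0.111,0,0,0,0],[0,0,0.111,0,0,0,0],[0,0,0.111,0,0,0,0.3],[0,0,0.111,0,0,0,0.5],[0,0,0.111,0,0,0,0.65],[0,0,0,0,0,0,0.65]]' 40
python3 - <<'E'
from h import *
say(); to([393,209,331],[-3.1416,0,2.004])
E
```

```text
clock: 0.98
eef_pos: [282.9, 557.2, 404.5]
tcp_rot: [-3.141, 0.0, 1.975]
contact_force: [0.8, 0.6, -1.0]
opening: 0.451
t0.98 tcp [282.9 557.2 404.5] rot [-3.141  0.     1.975] grasp [282.8 557.1 249.5] F [ 0.8  0.6 -1. ] open 0.451 q [1.1  0.35 1.63 0.   1.16 0.69]
turn [-0.0004  0.0003 -0.0292] deg 1.7 shift [-363.4  -35.6   73.6] len 372.5
```

```bash
python3 -m creep '[[0,0,-0.015,-36,-3.5,7,0.65],[0,0,-0.015,-36,-3.5,7,0.65],[0,0,0,-36,-3.5,7,0.65],[0,0,0,-36,-3.5,7,0.65],[0,0,0,-36,-3.5,7,0.65],[0,0,0,-36,-3.5,7,0.65],[0,0,0,-36,-3.5,7,0.65],[0,0,0,-36,-3.5,7,0.65],[0,0,0,-36,-3.5,7,0.65],[0,0,0,-36,-3.5,7,0.65]]'
python3 - <<'E'
from h import *
say(); to([393,209,331],[-3.1416,0,2.004])
E
```

```text
clock: 1.82
eef_pos: [409.8, 211.2, 332.8]
tcp_rot: [3.132, -0.005, 2.058]
contact_force: [0.7, 0.3, 0.7]
opening: 0.354
t1.82 tcp [409.8 211.2 332.8] rot [ 3.132 -0.005  2.058] grasp [410.7 212.6 177.8] F [0.7 0.3 0.7] open 0.354 q [ 0.47  0.19  2.05  0.01  0.9  -0.02]
turn [ 0.009  -0.0056  0.0539] deg 3.1 shift [  5.9 -15.9   1.6] len 17.1
```

```bash
python3 -m creep '[[0.004,-0.003,0.025,3,-8,1,0.65],[0.004,-0.002,0.025,3,-8,1,0.65],[0,0,0,0,0,0,0.65]]'
python3 - <<'E'
from h import *
say(); to([393,209,331],[-3.1416,0,2.004])
d=frames(); crop(d["top"],170,200,330,340,4,"b1.png"); crop(d["scene"],330,150,530,350,3,"b2.png")
E
```

```text
clock: 2.07
eef_pos: [394.1, 202.2, 329.5]
tcp_rot: [-3.14, 0.001, 2.007]
contact_force: [-0.4, 0.5, -0.3]
opening: 0.35
t2.07 tcp [394.1 202.2 329.5] rot [-3.140e+00  1.000e-03  2.007e+00] grasp [394.  201.9 174.5] F [-0.4  0.5 -0.3] open 0.35 q [ 0.47  0.17  2.08 -0.    0.89  0.04]
turn [-0.0013  0.0013  0.0032] deg 0.2 shift [ 6.6  1.9 -1.6] len 7.1
```

View pics/b1.png

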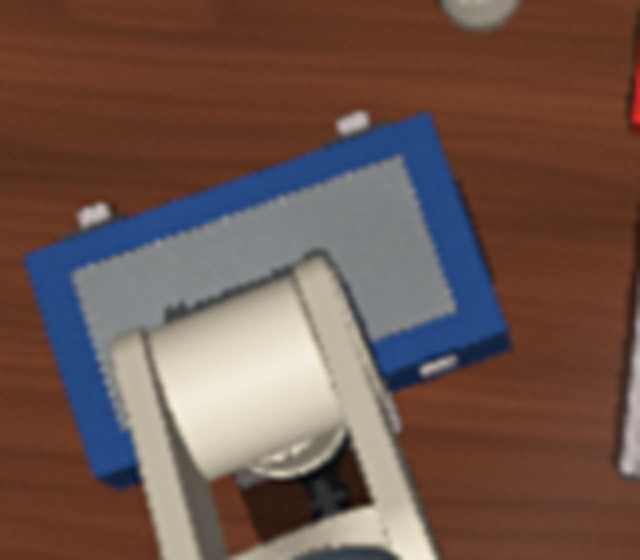

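View pics/b2.png

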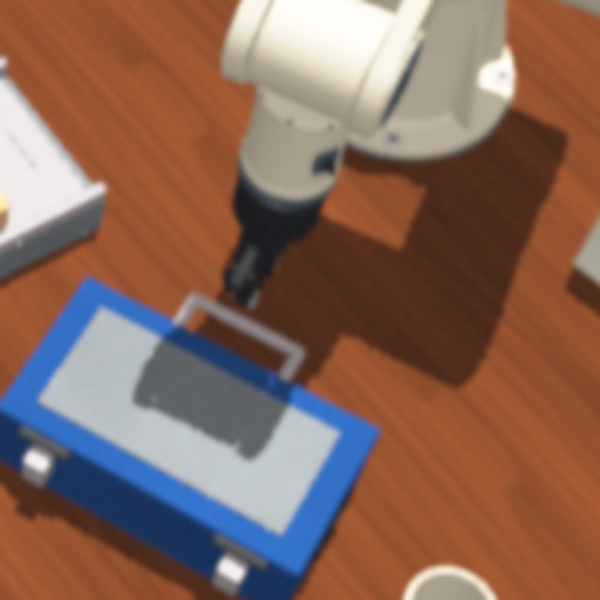

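The gripper is just over the bar, which is clear in the scene crop at about (245,325). Moving 6 mm along tool x, then down.

```bash
python3 -m creep '[[0,0,0,3,0,15,0.65],[0,0,0,3,0,15,0.65],[0,0,0,0,0,15,0.65],[0,0,0,0,0,15,0.65],[0,0,0,0,0,12,0.65],[0,0,0,0,0,6,0.65],[0,0,0,0,0,0,0.65]]'
python3 - <<'E'
from h import *
say(); to([393,209,251],[-3.1416,0,2.004])
d=frames(); crop(d["scene"],330,150,530,350,3,"b3.png")
E
```

```text
clock: 2.75
eef_pos: [394.2, 218.7, 252.5]
tcp_rot: [3.128, -0.0, 2.034]
contact_force: [-0.8, -0.5, 0.2]
opening: 0.352
t2.75 tcp [394.2 218.7 252.5] rot [ 3.128 -0.     2.034] grasp [396.  219.7  97.5] F [-0.8 -0.5  0.2] open 0.352 q [ 0.5   0.31  2.13 -0.    0.69  0.04]
turn [ 0.0133 -0.0006  0.0301] deg 1.9 shift [-8.2 -5.4  1.4] len 9.9
```

View pics/b3.png

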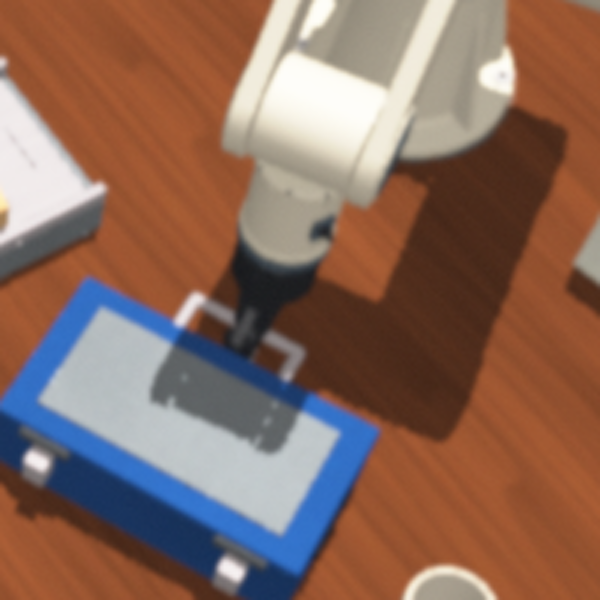

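The fingers straddle the bar with no contact. Squaring up slightly and closing.

```bash
python3 -m creep '[[0.006,0,0.015,-4,-3,1,0.65],[0.006,0,0.012,-3,-2,0,0.65],[0,0,0,0,0,0,0.8],[0,0,0,0,0,0,1],[0,0,0,0,0,0,1],[0,0,0,0,0,0,1]]' 60
python3 - <<'E'
from h import *
say(); to([393,209,251],[-3.1416,0,2.004])
E
```

```text
clock: 3.35
eef_pos: [393.1, 209.9, 255.1]
tcp_rot: [3.138, -0.002, 2.004]
contact_force: [-1.2, 2.2, -1.1]
opening: 0.112
t3.35 tcp [393.1 209.9 255.1] rot [ 3.138e+00 -2.000e-03  2.004e+00] grasp [393.5 210.5 100.1] F [-1.2  2.2 -1.1] open 0.112 q [0.49 0.3  2.13 0.   0.71 0.05]
turn [ 0.0041 -0.0018 -0.0005] deg 0.3 shift [-0.8 -0.5  4.1] len 4.2
```

```bash
python3 -m creep '[[0,0,0,0,1,-10,1],[0,0,0,0,2,-18,1],[0,0,0,0,4,-20,1],[0,0,0,0,6,-20,1],[0,0,0,0,8,-19,1],[0,0,0,0,0,0,1]]'
cat >> h.py <<'E'
BC=np.array([502.5,259.]);BY=0.433
bx=np.array([np.cos(BY),np.sin(BY)]);by=np.array([-np.sin(BY),np.cos(BY)])
def box2w(x,y): return BC+x*bx+y*by
def lidst():
    s=say();R=Ro.from_euler('xyz',s['tcp_rot']).as_matrix();g=s['eef_pos']+155*R[:,2]
    e=g[:2]-(BC+85*bx);x=e@bx;z=g[2]-90
    print('rad',np.hypot(x,z).round(1),'phi',np.arctan2(z,-x).round(3),'along',(e@by).round(1))
    ph=np.arctan2(z,-x)
    for k in range(1,8):
        a=ph+.1*(k-1);b=ph+.1*k
        print('dy %.1f dz %.1f'%((-205*np.cos(b)-(x if k==1 else -205*np.cos(a))),-(205*np.sin(b)-(z if k==1 else 205*np.sin(a)))))
E
python3 -c "from h import *;lidst()"
```

```text
clock: 3.85
eef_pos: [413.5, 219.2, 345.6]
tcp_rot: [3.134, -0.003, 2.003]
contact_force: [-3.8, -0.9, 0.6]
opening: 0.114
t3.85 tcp [413.5 219.2 345.6] rot [ 3.134e+00 -3.000e-03  2.003e+00] grasp [414.3 220.1 190.6] F [-3.8 -0.9  0.6] open 0.114 q [0.48 0.18 2.02 0.   0.93 0.05]
rad 207.4 phi 0.506 along 1.7
dy 12.9 dz -16.3
dy 12.5 dz -16.2
dy 14.1 dz -14.9
dy 15.5 dz -13.4
dy 16.7 dz -11.8
dy 17.8 dz -10.1
dy 18.8 dz -8.3
```

```bash
python3 -m creep '[[0,0,0,0,12,-16,1],[0,0,0,0,13,-16,1],[0,0,0,0,14,-15,1],[0,0,0,0,15,-13,1],[0,0,0,0,17,-12,1],[0,0,0,0,0,0,1]]'; python3 -c "from h import *;lidst()"
```

```text
clock: 4.35
eef_pos: [472.3, 246.2, 418.6]
tcp_rot: [-3.122, -0.004, 2.002]
contact_force: [4.8, 3.2, -9.1]
opening: 0.11
t4.35 tcp [472.3 246.2 418.6] rot [-3.122 -0.004  2.002] grasp [469.2 245.4 263.6] F [ 4.8  3.2 -9.1] open 0.11 q [0.48 0.2  1.81 0.01 1.15 0.04]
rad 211.5 phi 0.962 along 1.7
dy 21.1 dz -5.5
dy 18.4 dz -9.1
dy 19.2 dz -7.2
dy 19.8 dz -5.2
dy 20.2 dz -3.2
dy 20.5 dz -1.2
dy 20.5 dz 0.9
```

```bash
python3 -m creep '[[0,0,0,0,20,-7,1],[0,0,0,0,18,-8,1],[0,0,0,0,19,-7,1],[0,0,0,0,20,-5,1],[0,0,0,0,0,0,1]]'; python3 -c "
from h import *
lidst();d=frames();crop(d['scene'],300,130,560,350,3,'l1.png')"
```

```text
clock: 4.77
eef_pos: [538.6, 276.6, 448.9]
tcp_rot: [-3.101, -0.005, 2.002]
contact_force: [2.3, 1.6, -11.2]
opening: 0.109
t4.77 tcp [538.6 276.6 448.9] rot [-3.101 -0.005  2.002] grasp [532.7 274.7 294.1] F [  2.3   1.6 -11.2] open 0.109 q [0.47 0.3  1.61 0.01 1.27 0.04]
rad 210.3 phi 1.326 along 1.6
dy 21.4 dz 1.2
dy 20.4 dz -1.9
dy 20.5 dz 0.1
dy 20.4 dz 2.1
dy 20.1 dz 4.2
dy 19.5 dz 6.2
dy 18.8 dz 8.1
```

View pics/l1.png

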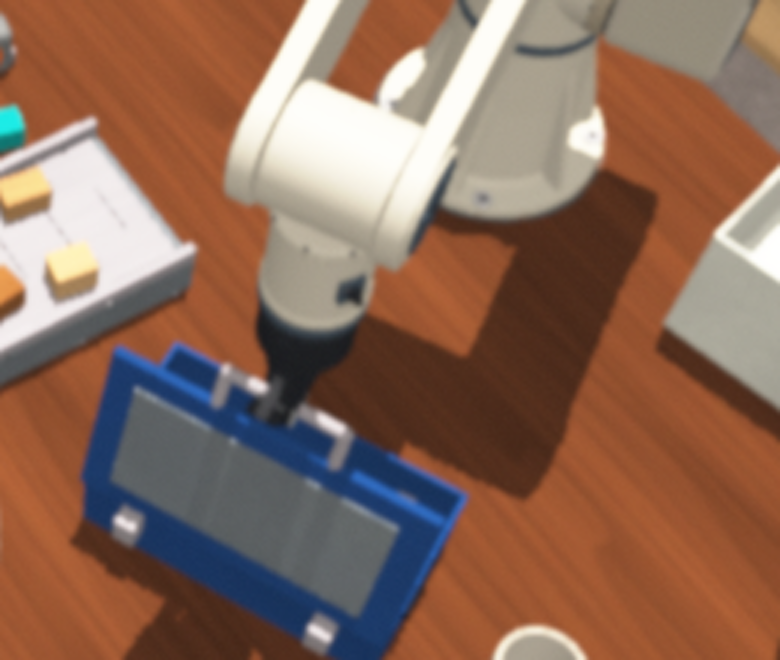

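The lid follows at about 75°, with the fingers on the bar at (275,398). Continuing past upright.

```bash
python3 -m creep '[[-0.01,0,0,0,21,0,1],[-0.01,0,0,0,20,-1,1],[-0.01,0,0,0,20,0,1],[-0.01,0,0,0,19,2,1],[0,0,0,0,0,0,1]]'; python3 -c "
from h import *
lidst()"
```

```text
clock: 5.28
eef_pos: [606.0, 307.8, 451.5]
tcp_rot: [-3.14, -0.005, 2.002]
contact_force: [-0.2, 1.3, 8.9]
opening: 0.111
t5.28 tcp [606.  307.8 451.5] rot [-3.14  -0.005  2.002] grasp [605.4 308.3 296.5] F [-0.2  1.3  8.9] open 0.111 q [0.47 0.4  1.46 0.01 1.29 0.03]
rad 208.6 phi 1.711 along 1.6
dy 19.6 dz 7.4
dy 19.6 dz 5.9
dy 19.0 dz 7.8
dy 18.1 dz 9.6
dy 17.0 dz 11.4
dy 15.8 dz 13.0
dy 14.4 dz 14.6
```

```bash
python3 -m creep '[[0,0,0,0,0,0,0.3],[0,0,0,0,0,0,0],[0,0,0,0,0,0,0],[0,0,0,0,0,-15,0],[0,0,0,0,0,-25,0],[0,0,0,0,-10,-30,0],[0,0,0,0,-30,0,0],[0,0,0,0,-30,0,0],[0,0,0,0,-30,0,0],[0,0,0,0,-30,0,0]]'; python3 -c "
from h import *
say();d=frames();crop(d['scene'],300,130,560,350,3,'l2.png')"
```

```text
clock: 6.12
eef_pos: [481.7, 248.9, 519.1]
tcp_rot: [-3.131, -0.002, 2.002]
contact_force: [0.2, 0.9, 0.2]
opening: 0.998
t6.12 tcp [481.7 248.9 519.1] rot [-3.131e+00 -2.000e-03  2.002e+00] grasp [480.  248.5 364.1] F [0.2 0.9 0.2] open 0.998 q [0.47 0.13 1.67 0.   1.35 0.04]
```

View pics/l2.png

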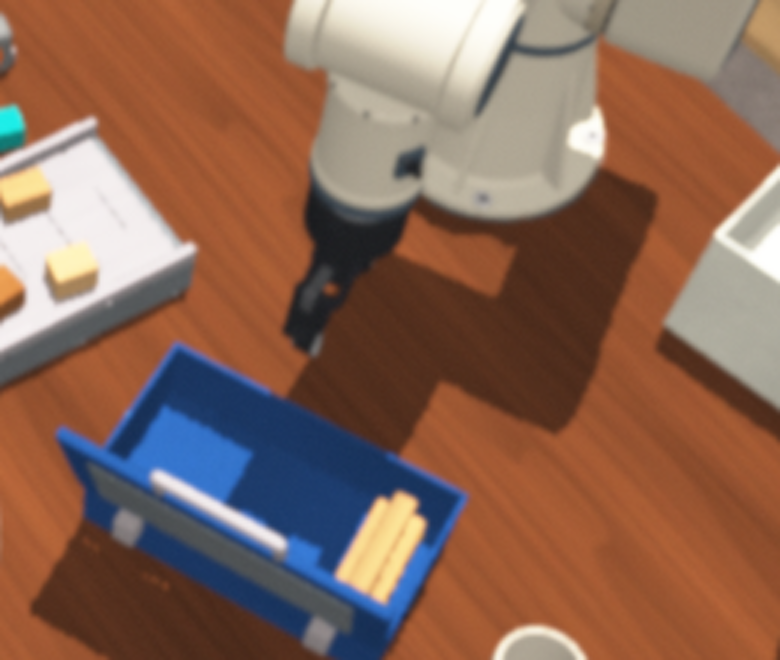

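The lid leans back on its stop. The brush is in the box's left part, with its grip bar at about (378,545) in the crop. Looking closer.

```bash
python3 -m creep '[[0,0,0.11,0,-20,0,0],[0,0,0.11,0,0,0,0],[0,0,0.11,0,0,0,0],[0,0,0.11,0,0,0,0],[0,0,0.11,0,0,0,0],[0,0,0.11,0,0,0,0],[0,0,0.11,0,0,0,0],[0,0,0.11,0,0,0,0],[0,0,0.11,0,0,0,0],[0,0,0.11,0,0,0,0]]'; python3 -c "
from h import *
say();d=frames();crop(d['scene'],400,280,470,350,8,'br1.png');crop(d['top'],170,220,310,330,5.5,'br2.png')"
```

```text
clock: 7.05
eef_pos: [457.0, 236.6, 518.6]
tcp_rot: [-3.137, 0.011, 0.853]
contact_force: [0.9, 0.2, -0.1]
opening: 1.0
t7.05 tcp [457.  236.6 518.6] rot [-3.137  0.011  0.853] grasp [455.4 235.9 363.6] F [ 0.9  0.2 -0.1] open 1.0 q [0.47 0.09 1.72 0.   1.35 1.19]
```

View pics/br1.png

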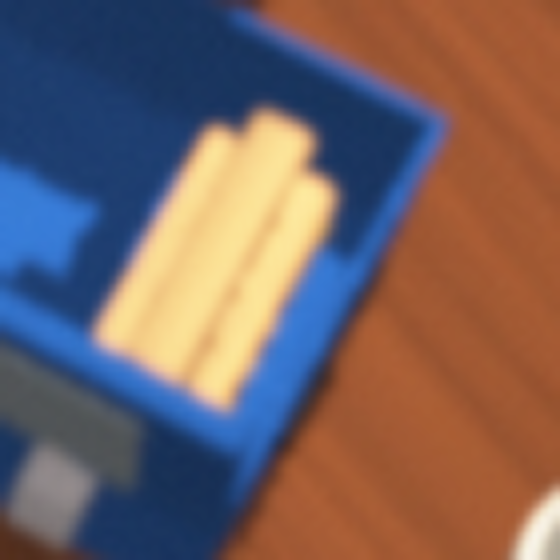

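View pics/br2.png

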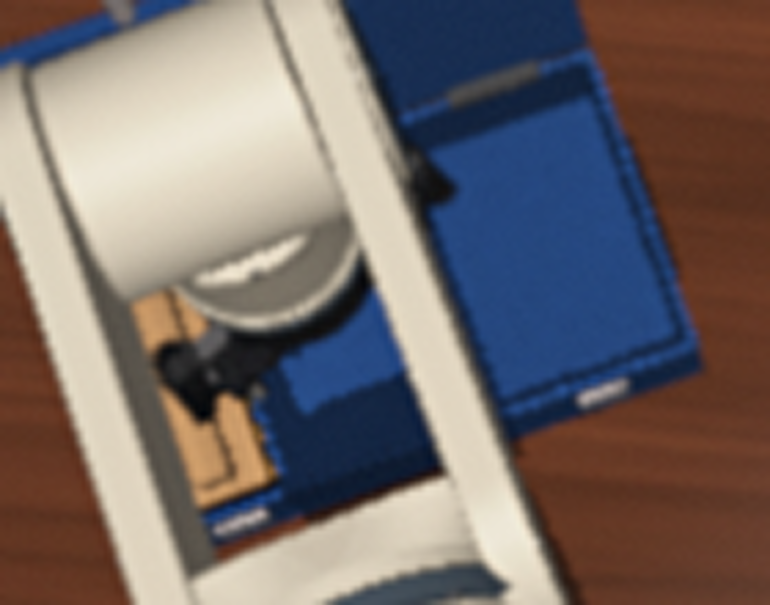

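Run:
```python
from h import *
d=frames();s=d['scene']
S=lambda u,v:(400+u/8,280+v/8)
N=onz(s,[S(282,115)],77)[0];M=onz(s,[S(218,245)],77)[0]
E1=onz(s,[S(243,118),S(160,300)],77);E2=onz(s,[S(318,140),S(205,345)],77)
for E in(E1,E2):
    v=E[1]-E[0];print(np.arctan2(v[1],v[0]))
v=M-N;a=np.arctan2(v[1],v[0]);print(N,M,a)
print('corner', onz(s,[S(440,118)],90), box2w(-85,155))
u=np.array([np.cos(BY),np.sin(BY)])
g=N[:2]+56*u;print('grip mid',g,'box',(g-BC)@bx,(g-BC)@by)
w=cv2.cvtColor(s['color'],cv2.COLOR_RGB2HSV)
m=((w[...,0]<28)&(w[...,1]>60)&(w[...,2]>190)).astype(np.uint8);K=np.zeros_like(m);K[285:335,408:445]=1;m*=K
c=max(cv2.findContours(m,0,2)[0],key=cv2.contourArea);P=onz(s,c.reshape(-1,2),60)[:,:2].astype(np.float32);print(cv2.minAreaRect(P))
```

```text
0.5183126327007734
0.4460790898192783
[402.97131622 330.85693108  77.        ] [452.96898765 357.51080128  77.        ] 0.4897773852444371
corner [[364.21418134 365.09293502  90.        ]] [360.3072088  364.02956789]
grip mid [453.80313495 354.35429698] box -4.192418049015967 106.98714992530569
((443.6523132324219, 353.9087219238281), (108.05081176757812, 50.00632095336914), 25.96889877319336)
```

```bash
python3 -m creep '[[0,0,0.11,0,0,0,0.3],[0,0,0.11,0,0,0,0.48],[0,0,0.11,0,0,0,0.48],[0,0,0.068,0,0,0,0.48],[0,0,0,0,0,0,0.48]]'; python3 -c "
from h import *
say();to([453,355,330],[-3.1416,0,0.455])"
```

```text
clock: 7.67
eef_pos: [457.0, 236.5, 518.4]
tcp_rot: [-3.141, 0.012, 0.467]
contact_force: [0.2, 0.1, 0.5]
opening: 0.52
t7.67 tcp [457.  236.5 518.4] rot [-3.141  0.012  0.467] grasp [455.4 235.7 363.4] F [0.2 0.1 0.5] open 0.52 q [0.47 0.09 1.72 0.   1.35 1.58]
turn [-0.0005  0.0118  0.012 ] deg 1.0 shift [  52.  -107.6  187.8] len 222.6
```

```bash
python3 -m creep '[[0,0.006,0.006,8,-18,30,0.48],[0,0.006,0.006,8,-18,31,0.48],[0,0,0,8,-18,31,0.48],[0,0,0,8,-18,31,0.48],[0,0,0,8,-18,31,0.48],[0,0,0,8,-18,31,0.48],[0,0,0,0,0,0,0.48]]'; python3 -c "
from h import *
say();to([453,355,330],[-3.1416,0,0.455]);d=frames();crop(d['scene'],380,230,480,350,6,'br3.png')"
```

```text
clock: 8.25
eef_pos: [452.6, 358.8, 330.2]
tcp_rot: [3.141, -0.013, 0.49]
contact_force: [-1.7, -0.7, -0.3]
opening: 0.518
t8.25 tcp [452.6 358.8 330.2] rot [ 3.141 -0.013  0.49 ] grasp [454.4 359.6 175.2] F [-1.7 -0.7 -0.3] open 0.518 q [ 0.67  0.36  1.81 -0.    0.96  1.75]
turn [ 0.0004 -0.0125  0.0347] deg 2.1 shift [-1.4  3.5  0.1] len 3.8
```

View pics/br3.png

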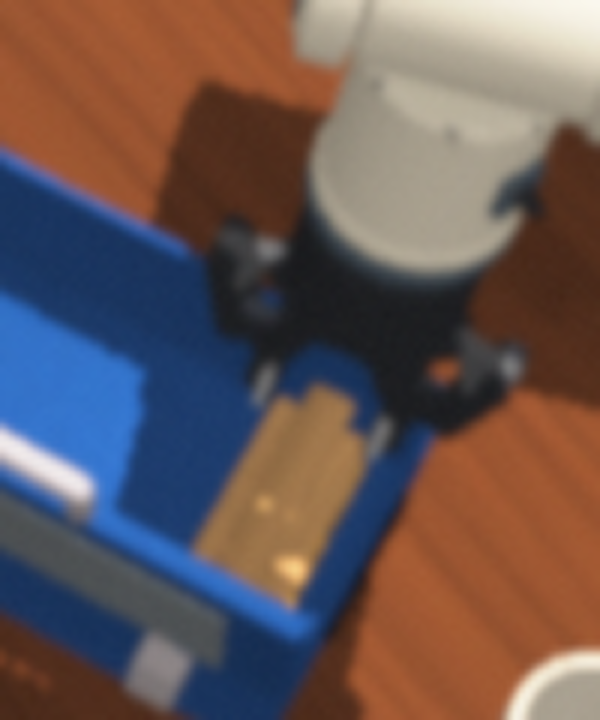

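The fingertips at (265,380) and (380,435) straddle the grip bar. Descending.

```bash
python3 -m creep '[[0,-0.006,0.017,-1,2,20,0.48],[0,-0.006,0.017,0,1,20,0.48],[0,0,0,0,0,20,0.48],[0,0,0,0,0,18,0.48],[0,0,0,0,0,0,0.48]]'; python3 -c "
from h import *
say();to([453,355,224],[-3.1416,0,0.455])"
```

```text
clock: 8.77
eef_pos: [459.7, 353.8, 265.3]
tcp_rot: [-3.14, -0.02, 0.464]
contact_force: [-0.6, -0.4, -0.0]
opening: 0.524
t8.77 tcp [459.7 353.8 265.3] rot [-3.14  -0.02   0.464] grasp [462.3 355.3 110.3] F [-0.6 -0.4 -0. ] open 0.524 q [ 0.65  0.45  1.85 -0.    0.83  1.76]
turn [-0.0014 -0.0197  0.009 ] deg 1.2 shift [-6.3 -4.  41.2] len 41.8
```

```bash
python3 -m creep '[[0,-0.01,0.009,-3,-1,12,0.48],[0,-0.01,0,-3,-1,12,0.48],[0,0,0,0,0,10,0.48],[0,0,0,0,0,3,0.48],[0,0,0,0,0,0,0.48]]'; python3 -c "
from h import *
say();to([453,355,224],[-3.1416,0,0.455])"
```

```text
clock: 9.18
eef_pos: [455.9, 352.7, 231.8]
tcp_rot: [-3.139, -0.006, 0.456]
contact_force: [0.0, -0.4, 0.6]
opening: 0.523
t9.18 tcp [455.9 352.7 231.8] rot [-3.139 -0.006  0.456] grasp [456.6 353.5  76.8] F [ 0.  -0.4  0.6] open 0.523 q [0.66 0.49 1.87 0.   0.77 1.77]
turn [-0.0028 -0.0063  0.0013] deg 0.4 shift [-1.6 -3.3  7.8] len 8.6
```

```bash
python3 -m creep '[[0,0,0,0,-1,7,0.48],[0,0,0,0,0,0,0.48],[0,0,0,0,0,0,0.7],[0,0,0,0,0,0,1],[0,0,0,0,0,0,1],[0,0,0,0,0,0,1]]' 110; python3 -c "
from h import *
say();d=frames();crop(d['scene'],380,230,480,350,6,'br4.png')"
```

```text
clock: 9.68
eef_pos: [455.8, 354.3, 225.2]
tcp_rot: [-3.138, -0.008, 0.457]
contact_force: [0.0, -0.2, -1.6]
opening: 0.233
t9.68 tcp [455.8 354.3 225.2] rot [-3.138 -0.008  0.457] grasp [456.7 355.3  70.2] F [ 0.  -0.2 -1.6] open 0.233 q [0.66 0.51 1.87 0.   0.76 1.77]
```

View pics/br4.png

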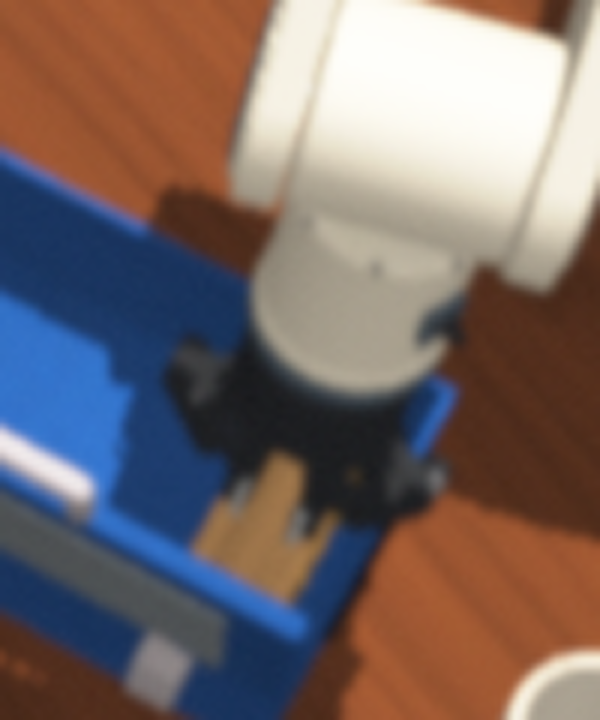

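The grip bar is held (opening about 20–22 mm). Lifting.

```bash
python3 -m creep '[[0,0,0,0,0,-10,1],[0,0,0,0,0,-18,1],[0,0,0,0,0,-20,1],[0,0,0,0,0,-20,1],[0,0,0,0,0,-20,1],[0,0,0,0,0,-20,1],[0,0,0,0,0,-20,1],[0,0,0,0,0,-20,1],[0,0,0,0,0,-10,1],[0,0,0,0,0,0,1]]'; python3 -c "
from h import *
say();d=frames('lift')
K=d['top']
crop(d['top'],320,175,420,335,4,'bed1.png')
crop(d['scene'],210,160,380,300,4.5,'bed2.png')"
```

```text
clock: 10.62
eef_pos: [453.5, 352.0, 394.3]
tcp_rot: [-3.139, -0.005, 0.457]
contact_force: [0.7, -0.0, -2.7]
opening: 0.237
t10.62 tcp [453.5 352.  394.3] rot [-3.139 -0.005  0.457] grasp [454.  352.6 239.3] F [ 0.7 -0.  -2.7] open 0.237 q [0.66 0.28 1.76 0.   1.1  1.77]
```

View pics/scene_lift.png

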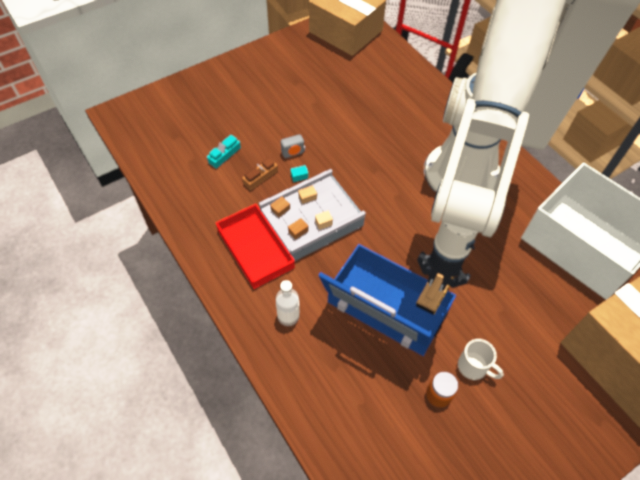

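View pics/bed1.png

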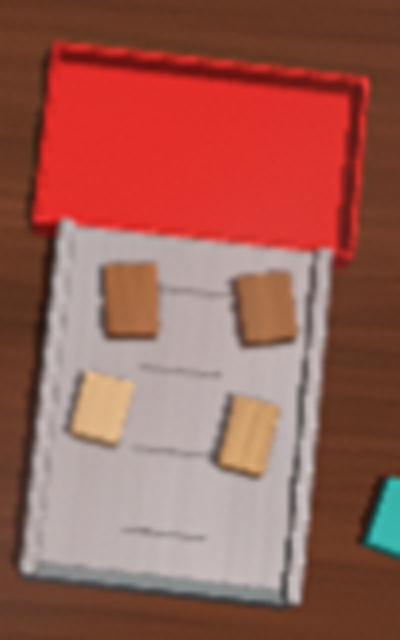

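View pics/bed2.png

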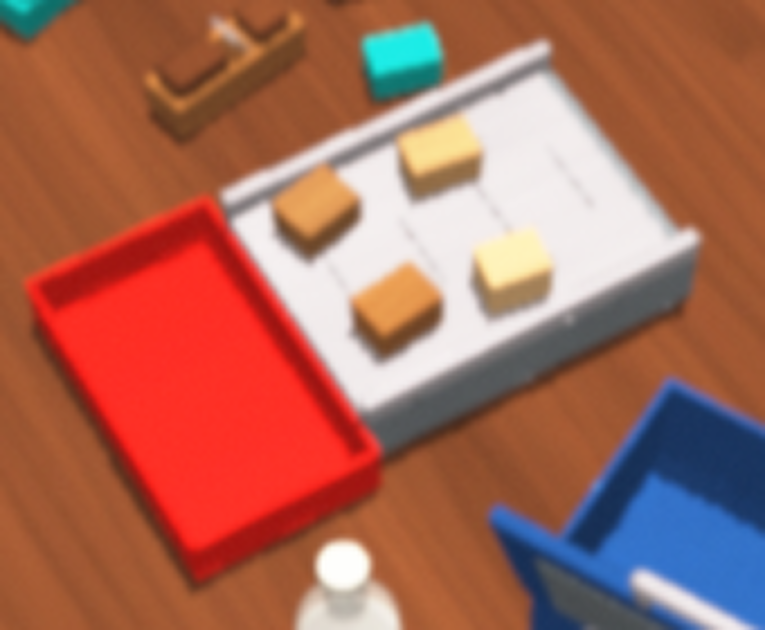

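The brush is out. The plane has already been knocked nearer the bed, to scene (261,175). Measuring the bed and the offcuts in the bed's frame.

Run:
```python
from h import *
d=frames();t,s=d["top"],d["scene"]
T=lambda u,v:(320+u/4,175+v/4)
S=lambda u,v:(210+u/4.5,160+v/4.5)
a=onz(t,[T(58,221),T(333,249),T(302,605),T(20,573)],70)
b=onz(s,[S(357,412),S(222,193),S(546,40),S(698,235)],70)
for q in(a,b):
    print(q.round(1).tolist(),q.mean(0).round(1));v1=q[0]-q[3];v2=q[1]-q[2];v3=q[0]-q[1];v4=q[3]-q[2]
    print('yaws',[np.arctan2(v[1],v[0]).round(3) for v in(v1,v2)],[np.arctan2(-v[0],v[1]).round(3) for v in(v3,v4)],[np.linalg.norm(v).round(0) for v in (v1,v2,v3,v4)])
# red tray
for n,f in d.items():
    h=cv2.cvtColor(f["color"],cv2.COLOR_RGB2HSV)
    m=(((h[...,0]<6)|(h[...,0]>174))&(h[...,1]>190)&(h[...,2]>90)).astype(np.uint8);m[:150]=0;m[300:]=0
    c=max(cv2.findContours(m,0,2)[0],key=cv2.contourArea);P=onz(f,c.reshape(-1,2),45)[:,:2].astype(np.float32);print(n,cv2.minAreaRect(P))
```

```text
[[655.8, -13.4, 70.0], [651.5, -215.8, 70.0], [390.3, -207.8, 70.0], [397.1, -5.8, 70.0]] [ 523.7 -110.7   70. ]
yaws [np.float64(-0.029), np.float64(-0.031)] [np.float64(-0.021), np.float64(-0.034)] [np.float64(259.0), np.float64(261.0), np.float64(202.0), np.float64(202.0)]
[[668.1, -10.4, 70.0], [653.5, -208.1, 70.0], [393.5, -199.1, 70.0], [401.1, -4.0, 70.0]] [ 529.  -105.4   70. ]
yaws [np.float64(-0.024), np.float64(-0.034)] [np.float64(-0.073), np.float64(-0.039)] [np.float64(267.0), np.float64(260.0), np.float64(198.0), np.float64(195.0)]
scene ((735.6764526367188, -102.17039489746094), (265.8562927246094, 150.24594116210938), 87.47489166259766)
top ((723.8045654296875, -115.07740783691406), (242.5301513671875, 150.4830322265625), 88.25992584228516)
```

```bash
python3 -m creep '[[0,0,-0.11,0,0,0,1],[0,0,-0.11,0,0,0,1],[0,0,-0.11,0,0,0,1],[0,0,-0.11,0,0,0,1],[0,0,-0.11,0,0,0,1],[0,0,-0.11,0,0,0,1],[0,0,-0.11,0,0,0,1],[0,0,-0.11,0,0,0,1],[0,0,-0.11,0,0,0,1],[0,0,-0.09,0,0,0,1]]'
cat >> h.py <<'E'
DC=np.array([525,-108.5]);DY=-0.031
def bed2w(x,y): return DC+np.array([x*np.cos(DY)-y*np.sin(DY),x*np.sin(DY)+y*np.cos(DY)])
def w2bed(p):
    e=np.array(p)[:2]-DC; return e[0]*np.cos(DY)+e[1]*np.sin(DY),-e[0]*np.sin(DY)+e[1]*np.cos(DY)
E
python3 -c "
from h import *
say();print(bed2w(-115,26));to([*bed2w(-115,26),380],[-3.1416,0,1.54])"
```

```text
clock: 11.65
eef_pos: [449.6, 349.0, 373.2]
tcp_rot: [-3.118, 0.016, 1.586]
contact_force: [-0.3, -0.4, -0.6]
opening: 0.235
t11.65 tcp [449.6 349.  373.2] rot [-3.118  0.016  1.586] grasp [445.9 346.4 218.3] F [-0.3 -0.4 -0.6] open 0.235 q [0.66 0.31 1.78 0.   1.09 0.64]
[410.86112399 -78.94806297]
turn [-0.0234  0.0166  0.0457] deg 3.1 shift [-427.3  -45.2    1.2] len 429.7
```

```bash
python3 -m creep '[[-0.01,0.008,0.02,-30,-3,-3,1],[-0.01,0.008,0.02,-38,-4,-1,1],[0,0,0,-38,-4,-1,1],[0,0,0,-38,-4,-1,1],[0,0,0,-38,-4,-1,1],[0,0,0,-38,-4,-1,1],[0,0,0,-38,-4,-1,1],[0,0,0,-38,-4,-1,1],[0,0,0,-38,-4,0,1],[0,0,0,-38,-4,0,1]]'; python3 -c "
from h import *
say();to([*bed2w(-115,26),340],[-3.1416,0,1.54])"
```

```text
clock: 12.48
eef_pos: [399.9, -31.1, 371.5]
tcp_rot: [-3.119, 0.005, 1.562]
contact_force: [0.4, -0.4, -1.5]
opening: 0.232
t12.48 tcp [399.9 -31.1 371.5] rot [-3.119  0.005  1.562] grasp [396.4 -31.8 216.5] F [ 0.4 -0.4 -1.5] open 0.232 q [-0.08  0.04  2.11 -0.01  1.01 -0.07]
turn [-0.0225  0.0051  0.0222] deg 1.8 shift [-47.6  12.   31.5] len 58.3
```

```bash
python3 -m creep '[[-0.01,0.003,0.01,-16,4,10,1],[-0.01,0.002,0.01,-16,4,10,1],[0,0,0,-12,3,10,1],[0,0,0,0,0,0,1]]'; python3 -c "
from h import *
say();to([*bed2w(-115,26),300],[-3.1416,0,1.54]);d=frames('s1');crop(d['scene'],210,120,400,290,4,'s1c.png');crop(d['top'],310,170,430,340,3.5,'s1t.png')"
```

```text
clock: 12.82
eef_pos: [406.3, -83.5, 336.9]
tcp_rot: [-3.134, 0.001, 1.535]
contact_force: [0.2, 0.2, -1.6]
opening: 0.236
t12.82 tcp [406.3 -83.5 336.9] rot [-3.134e+00  1.000e-03  1.535e+00] grasp [405.  -83.6 181.9] F [ 0.2  0.2 -1.6] open 0.236 q [-0.21  0.11  2.13 -0.    0.91 -0.17]
turn [-0.0079  0.0009 -0.0053] deg 0.5 shift [ 4.7  4.7 36.9] len 37.5
```

View pics/s1c.png

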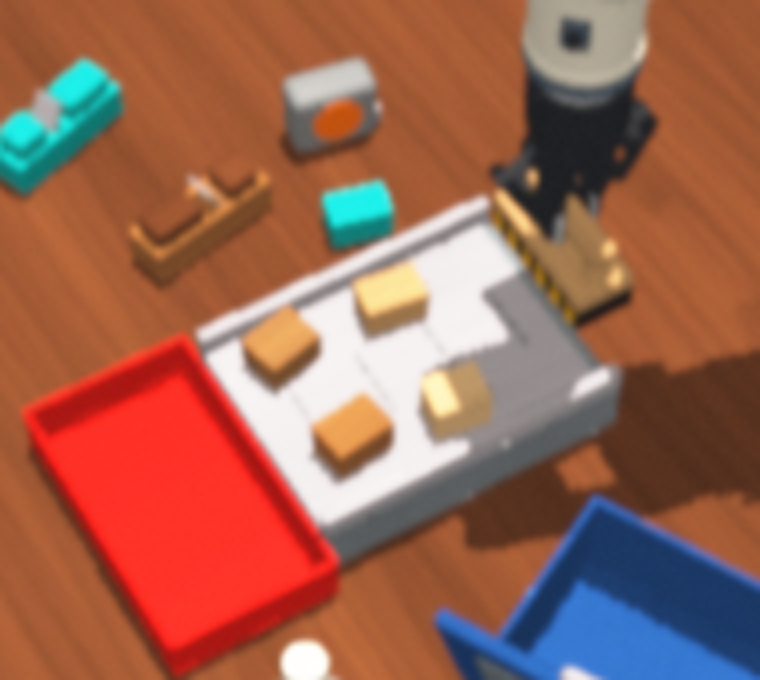

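View pics/s1t.png

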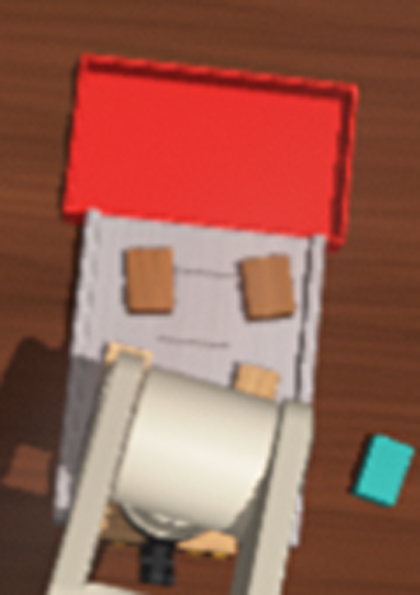

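The brush is level and square to the bed, and the four offcuts have not moved. Lowering, then sweeping the left lane.

```bash
python3 -m creep '[[-0.004,0,-0.003,2,2,17,1],[-0.004,0,-0.002,2,2,17,1],[0,0,0,0,0,15,1],[0,0,0,0,0,8,1],[0,0,0,0,0,0,1],[0,0,0,0,0,0,1]]'; python3 -c "
from h import *
s=say();print(w2bed(s['eef_pos']));to([*bed2w(-115,26),274],[-3.1416,0,1.54])"
```

```text
clock: 13.42
eef_pos: [411.0, -73.9, 280.2]
tcp_rot: [3.141, -0.001, 1.544]
contact_force: [0.7, 0.7, -2.4]
opening: 0.234
t13.42 tcp [411.  -73.9 280.2] rot [ 3.141e+00 -1.000e-03  1.544e+00] grasp [411.1 -73.8 125.2] F [ 0.7  0.7 -2.4] open 0.234 q [-0.18  0.21  2.17  0.    0.76 -0.16]
(np.float64(-115.05421693418417), np.float64(31.03488207280827))
turn [ 0.0005 -0.0009  0.004 ] deg 0.2 shift [-5.   0.   6.2] len 8.0
```

```bash
python3 -m creep '[[0,0,0.004,-5,0,4,1],[0,0,0,0,0,2,1],[0,0,0,0,0,0,1]]'; python3 -c "
from h import *
s=say();print(w2bed(s['eef_pos']));to([*bed2w(-20,26),273],[-3.1416,0,1.54]);d=frames();crop(d['scene'],210,120,400,290,4,'s2c.png')"
```

```text
clock: 13.67
eef_pos: [411.5, -78.7, 275.5]
tcp_rot: [3.139, -0.001, 1.541]
contact_force: [-0.9, -0.1, -2.8]
opening: 0.231
t13.67 tcp [411.5 -78.7 275.5] rot [ 3.139e+00 -1.000e-03  1.541e+00] grasp [412.  -78.6 120.5] F [-0.9 -0.1 -2.8] open 0.231 q [-0.19  0.22  2.17  0.    0.74 -0.16]
(np.float64(-114.32869498921482), np.float64(26.26312720705561))
turn [ 0.0028 -0.0006  0.0011] deg 0.2 shift [-0.4 94.3  2.8] len 94.4
```

View pics/s2c.png

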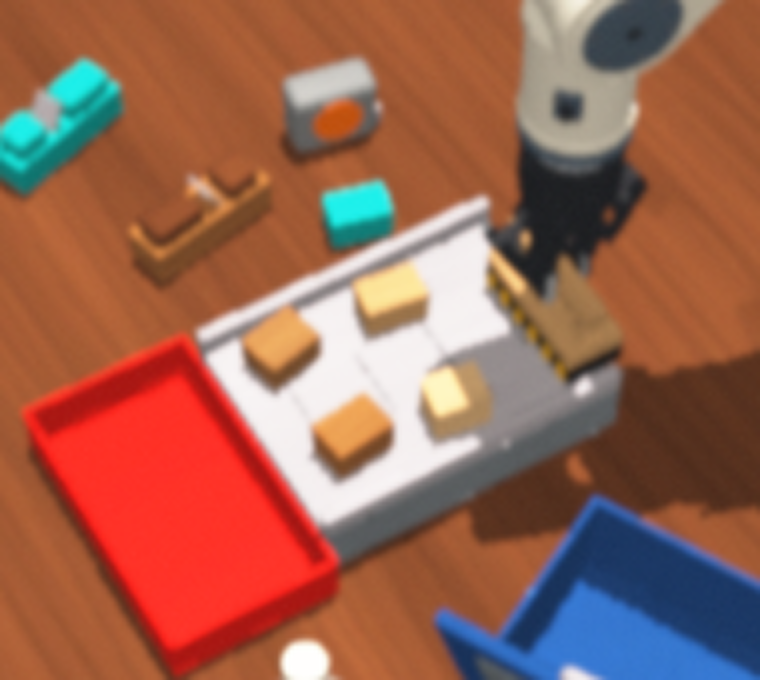

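The brush sits just inside the left fence, behind the left pair. Sweeping slowly.

```bash
python3 -m creep '[[0.002,0,0,0,6,2,1],[0,0,0,0,12,0,1],[0,0,0,0,14,0,1],[0,0,0,0,14,0,1],[0,0,0,0,14,0,1],[0,0,0,0,14,0,1],[0,0,0,0,14,0,1]]'; python3 -c "
from h import *
s=say();print(w2bed(s['eef_pos']));to([*bed2w(60,26),273],[-3.1416,0,1.54]);d=frames();crop(d['scene'],210,120,400,290,4,'s3c.png')"
```

```text
clock: 14.35
eef_pos: [505.8, -81.6, 274.5]
tcp_rot: [3.14, -0.001, 1.539]
contact_force: [-8.2, 15.8, 5.2]
opening: 0.234
t14.35 tcp [505.8 -81.6 274.5] rot [ 3.140e+00 -1.000e-03  1.539e+00] grasp [506.  -81.5 119.5] F [-8.2 15.8  5.2] open 0.234 q [-0.16  0.35  1.98  0.    0.81 -0.13]
(np.float64(-19.997248089148506), np.float64(26.2669393057936))
turn [ 0.0012 -0.0011 -0.0012] deg 0.1 shift [-0.2 80.   1.6] len 80.0
```

View pics/s3c.png

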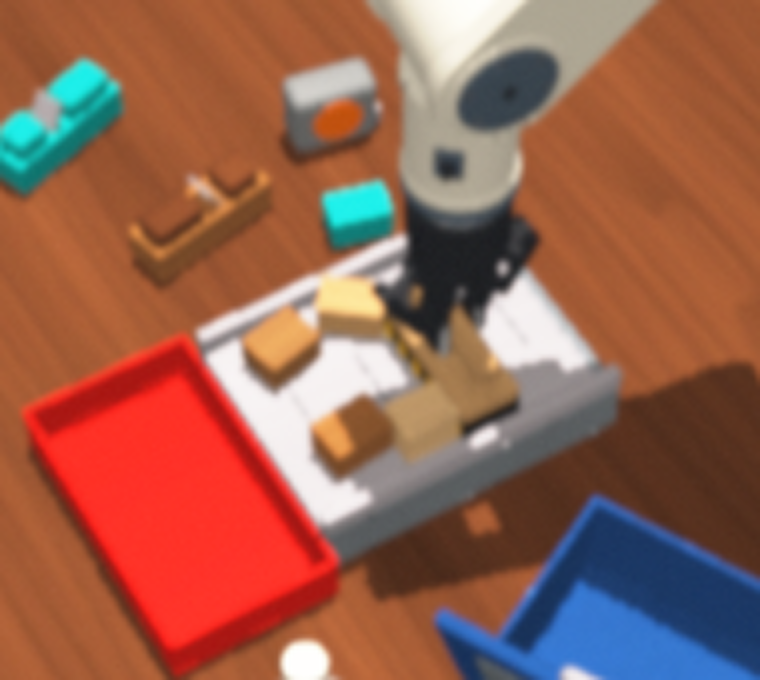

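The brush's right end has caught the right-hand pale block, which is turning against the right fence (side force 16 N). I'll back off and sweep the right lane first, pushing that block square-on.

```bash
python3 -m creep '[[0,0,0,0,-10,0,1],[0,0,0,0,-15,0,1],[0,0,0,0,-18,0,1],[0,0,0,0,-18,0,1],[0,0,0,0,-18,0,1],[0,0,0,0,-12,0,1],[0,0,0,0,0,0,1]]'; python3 -c "
from h import *
s=say();print(w2bed(s['eef_pos']));to([*bed2w(-112,-20),275],[-3.1416,0,1.54]);d=frames();crop(d['scene'],210,120,400,290,4,'s4c.png');crop(d['top'],310,170,430,340,3.5,'s4t.png')"
```

```text
clock: 15.03
eef_pos: [410.4, -78.6, 272.9]
tcp_rot: [3.139, 0.0, 1.541]
contact_force: [-0.8, -0.3, -2.5]
opening: 0.232
t15.03 tcp [410.4 -78.6 272.9] rot [3.139 0.    1.541] grasp [410.8 -78.7 118. ] F [-0.8 -0.3 -2.5] open 0.232 q [-0.19  0.23  2.18  0.    0.74 -0.16]
(np.float64(-115.45837979641138), np.float64(26.325589398392406))
turn [0.0023 0.0003 0.0007] deg 0.1 shift [-46.3   3.4  -2. ] len 46.5
```

View pics/s4c.png

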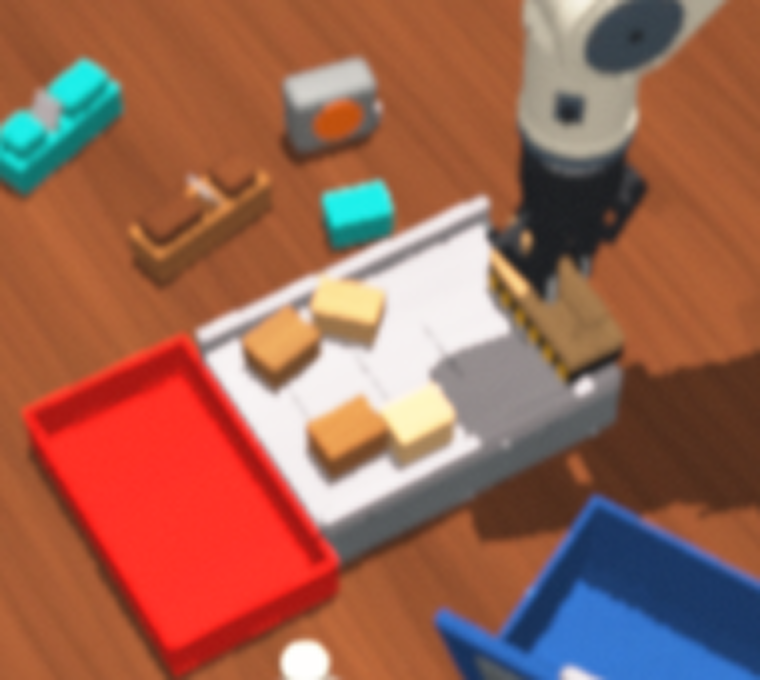

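View pics/s4t.png

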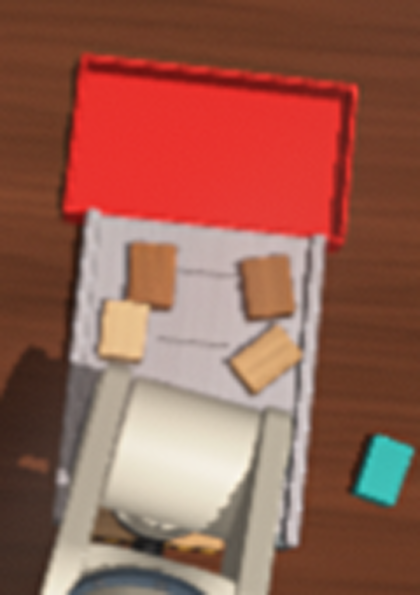

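```bash
python3 -c "
from h import *
s=grab_frame('scene')
S=lambda u,v:(210+u/4,120+v/4)
for uv,z in(((492,253),89),((573,380),55),((490,282),55)):
    p=onz(s,[S(*uv)],z)[0];print(p.round(1),np.round(w2bed(p),1))
"
```

```text
[ 430.  -136.8   89. ] [-94.1 -31.2]
[430.6 -23.2  55. ] [-97.   82.4]
[ 431.7 -135.    55. ] [-92.5 -29.4]
```

```bash
python3 -m creep '[[0,0,0,-12,0,0,1],[0,0,0,-14,0,0,1],[0,0,0,-14,1,0,1],[0,0,0,-10,1,0,1],[0,0,0,0,0,0,1],[0,0,0,0,0,0,1]]'; python3 -c "
from h import *
s=say();print(w2bed(s['eef_pos']));to([*bed2w(-112,-25),274],[-3.1416,0,1.54]);d=frames();crop(d['scene'],210,120,400,290,4,'s5c.png')"
```

```text
clock: 15.68
eef_pos: [419.4, -131.0, 274.4]
tcp_rot: [3.131, -0.0, 1.541]
contact_force: [-1.6, 4.0, 0.9]
opening: 0.236
t15.68 tcp [ 419.4 -131.   274.4] rot [ 3.131 -0.     1.541] grasp [ 421.  -131.1  119.4] F [-1.6  4.   0.9] open 0.236 q [-0.31  0.25  2.14  0.    0.74 -0.28]
(np.float64(-104.89278603635061), np.float64(-25.786625303371036))
turn [ 0.0106 -0.0001  0.0006] deg 0.6 shift [ 0.8 -7.1  0.3] len 7.2
```

View pics/s5c.png

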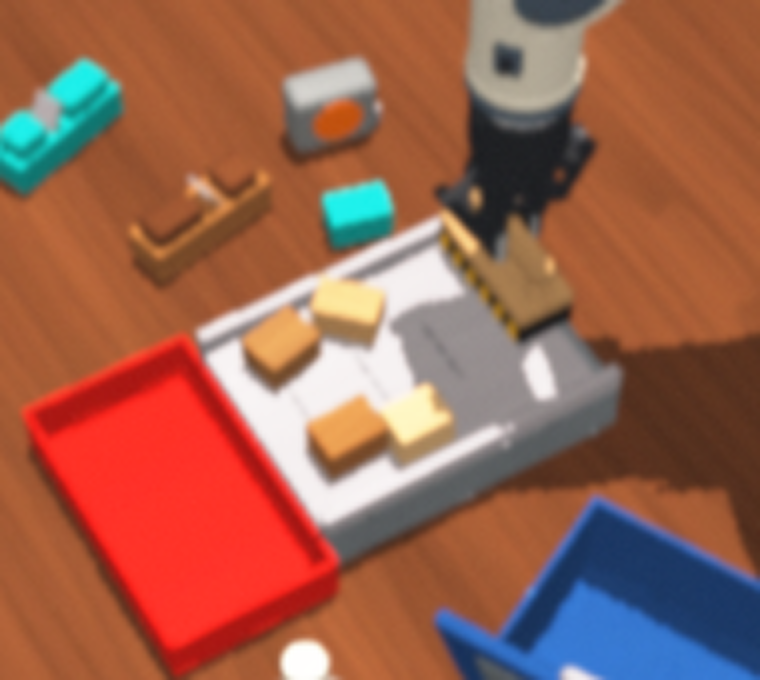

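It is just brushing the right fence (4 N), so the bed's centre is about 3 mm further left than estimated. Easing off 3 mm and sweeping.

```bash
python3 -m creep '[[0.008,0,0,3,0,0,1],[0,0,0,0,10,0,1],[0,0,0,0,12,0,1],[0,0,0,0,13,0,1],[0,0,0,0,13,0,1],[0,0,0,0,13,0,1],[0,0,0,0,13,0,1],[0,0,0,0,13,0,1]]'; python3 -c "
from h import *
s=say();print(w2bed(s['eef_pos']));d=frames();crop(d['scene'],210,120,400,290,4,'s6c.png')"
```

```text
clock: 16.45
eef_pos: [515.4, -127.8, 275.4]
tcp_rot: [3.135, 0.004, 1.547]
contact_force: [-1.5, 0.1, -2.1]
opening: 0.234
t16.45 tcp [ 515.4 -127.8  275.4] rot [3.135 0.004 1.547] grasp [ 516.5 -128.5  120.4] F [-1.5  0.1 -2.1] open 0.234 q [-0.25  0.37  1.94 -0.    0.82 -0.22]
(np.float64(-8.9839459100952), np.float64(-19.60068187724118))
```

View pics/s6c.png

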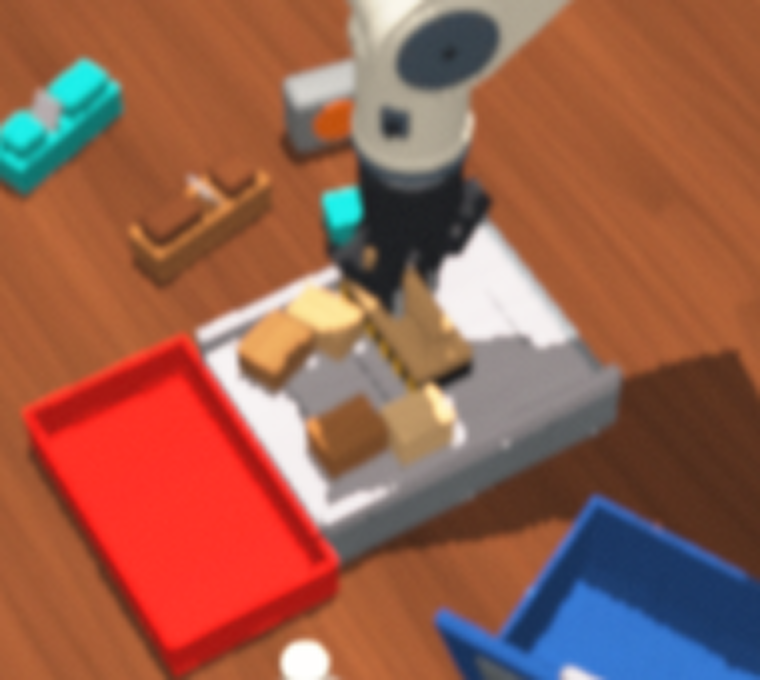

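```bash
python3 -m creep '[[0,0,0.006,-2,10,1,1],[0,0,0,-1,12,1,1],[0,0,0,0,12,0,1],[0,0,0,0,12,0,1],[0,0,0,0,12,0,1]]'; python3 -c "
from h import *
s=say();print(w2bed(s['eef_pos']));d=frames();crop(d['scene'],210,120,400,290,4,'s7c.png')"
```

```text
clock: 16.97
eef_pos: [576.3, -131.5, 272.7]
tcp_rot: [3.138, 0.004, 1.543]
contact_force: [-1.6, 0.1, -1.5]
opening: 0.235
t16.97 tcp [ 576.3 -131.5  272.7] rot [3.138 0.004 1.543] grasp [ 576.9 -132.2  117.7] F [-1.6  0.1 -1.5] open 0.235 q [-0.23  0.45  1.81 -0.    0.87 -0.2 ]
(np.float64(51.99997467088116), np.float64(-21.372230767487373))
```

View pics/s7c.png

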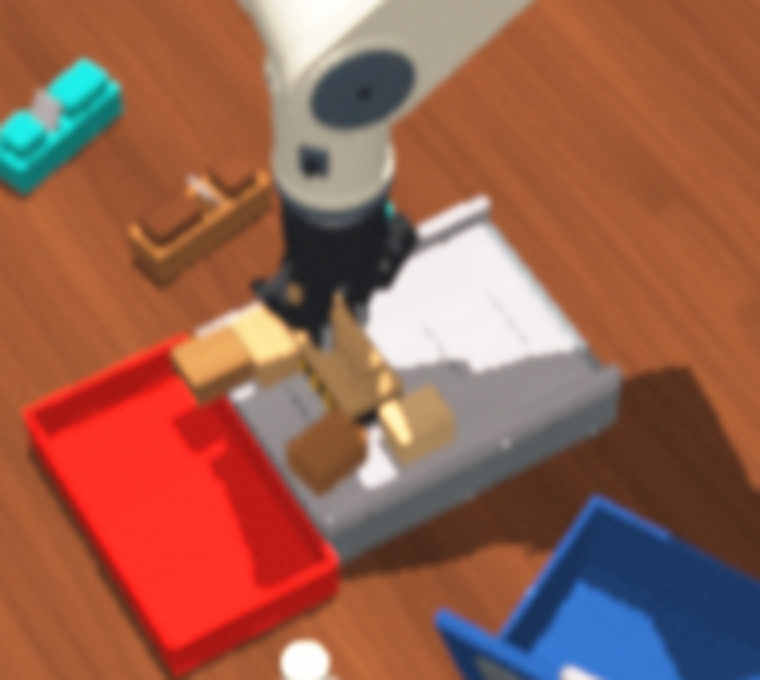

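This is working: the right pair is at the tray edge. Continuing.

```bash
python3 -m creep '[[0,0,0,0,10,-1,1],[0,0,0,0,11,0,1],[0,0,0,0,11,0,1],[0,0,0,0,11,0,1],[0,0,0,0,0,0,1]]'; python3 -c "
from h import *
s=say();print(w2bed(s['eef_pos']));d=frames();crop(d['scene'],210,120,400,290,4,'s8c.png')"
```

```text
clock: 17.48
eef_pos: [621.3, -132.4, 273.2]
tcp_rot: [3.139, 0.005, 1.544]
contact_force: [0.3, 0.4, -2.4]
opening: 0.235
t17.48 tcp [ 621.3 -132.4  273.2] rot [3.139 0.005 1.544] grasp [ 621.7 -133.1  118.2] F [ 0.3  0.4 -2.4] open 0.235 q [-0.21  0.51  1.71 -0.01  0.91 -0.18]
(np.float64(97.01550408236584), np.float64(-20.870886887226497))
```

View pics/s8c.png

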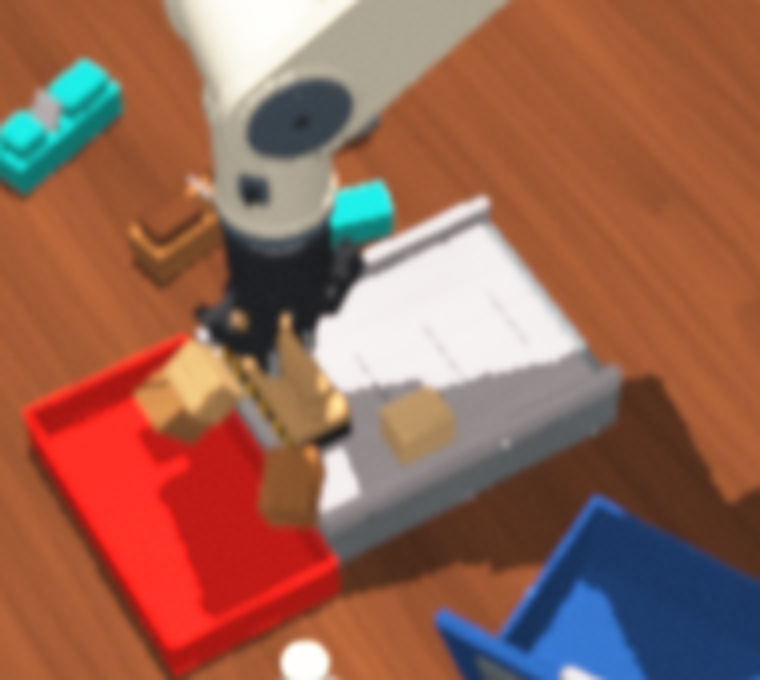

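```bash
python3 -m creep '[[0,0,0,0,10,0,1],[0,0,0,0,11,0,1],[0,0,0,0,11,0,1],[0,0,0,0,11,0,1],[0,0,0,0,0,0,1],[0,0,0,0,0,0,1]]'; python3 -c "
from h import *
s=say();print(w2bed(s['eef_pos']));d=frames();crop(d['scene'],210,120,400,290,4,'s9c.png')"
```

```text
clock: 18.08
eef_pos: [664.9, -133.4, 272.3]
tcp_rot: [-3.14, 0.004, 1.544]
contact_force: [0.2, -0.5, -2.2]
opening: 0.231
t18.08 tcp [ 664.9 -133.4  272.3] rot [-3.14   0.004  1.544] grasp [ 664.6 -134.   117.3] F [ 0.2 -0.5 -2.2] open 0.231 q [-0.2   0.57  1.61 -0.    0.96 -0.17]
(np.float64(140.6294624584042), np.float64(-20.581251435075032))
```

View pics/s9c.png

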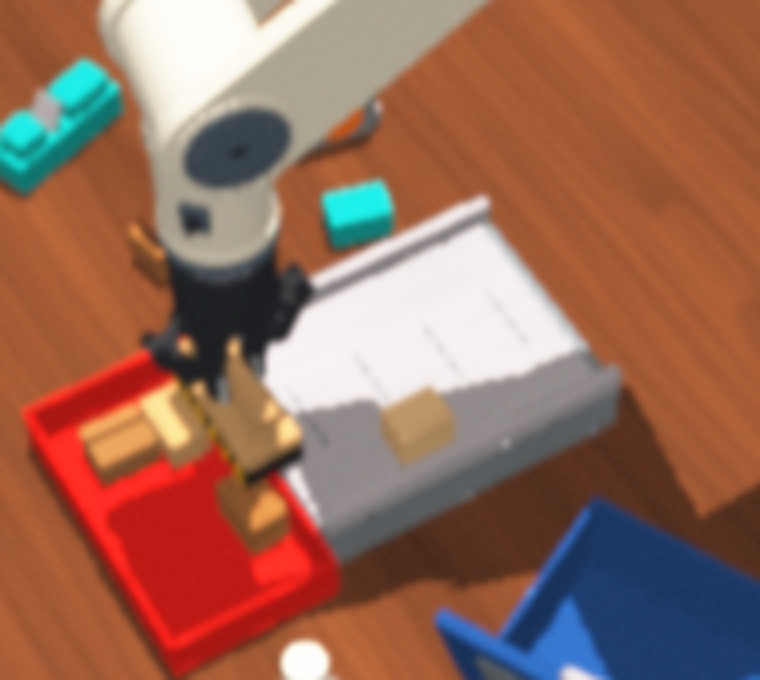

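Three offcuts are in the tray, leaving the left pale block on the bed at crop (418,425). Lifting over, going back, and taking the left lane.

```bash
python3 -m creep '[[0,0,0,0,0,-20,1],[0,0,0,0,0,-25,1],[0,0,0,0,-20,-25,1],[0,0,0,10,-35,0,1],[0,0,0,10,-35,0,1],[0,0,0,10,-35,0,1],[0,0,0,10,-35,0,1],[0,0,0,10,-35,0,1],[0,0,0,0,-35,0,1],[0,0,0,0,0,0,1]]'; python3 -c "
from h import *
s=say();print(w2bed(s['eef_pos']));to([*bed2w(-112,30),300],[-3.1416,0,1.54])"
```

```text
clock: 19.02
eef_pos: [421.0, -74.5, 343.3]
tcp_rot: [-3.136, 0.004, 1.543]
contact_force: [-0.6, 0.2, -3.3]
opening: 0.232
t19.02 tcp [421.  -74.5 343.3] rot [-3.136  0.004  1.543] grasp [420.2 -75.1 188.3] F [-0.6  0.2 -3.3] open 0.232 q [-0.18  0.12  2.1  -0.01  0.93 -0.15]
(np.float64(-105.03310625699818), np.float64(30.715481452627355))
turn [-0.0052  0.0036  0.0027] deg 0.4 shift [-0.5 -6.7 43.3] len 43.8
```

```bash
python3 -m creep '[[0,0,0,0,-2,16,1],[0,0,0,0,-2,16,1],[0,0,0,0,-2,16,1],[0,0,0,-2,-2,14,1],[0,0,0,-1,0,7,1],[0,0,0,0,0,0,1]]'; python3 -c "
from h import *
s=say();print(w2bed(s['eef_pos']));to([*bed2w(-112,29),273],[-3.1416,0,1.54])"
```

```text
clock: 19.52
eef_pos: [407.8, -77.3, 274.7]
tcp_rot: [3.141, 0.005, 1.542]
contact_force: [-0.7, 0.0, -2.0]
opening: 0.236
t19.52 tcp [407.8 -77.3 274.7] rot [3.141 0.005 1.542] grasp [407.8 -78.  119.7] F [-0.7  0.  -2. ] open 0.236 q [-0.19  0.22  2.18 -0.01  0.74 -0.16]
(np.float64(-118.13767786501582), np.float64(27.55332496347097))
turn [0.0006 0.0046 0.0021] deg 0.3 shift [1.4 6.1 1.7] len 6.5
```

```bash
python3 -m creep '[[0,0.004,0,1,12,1,1],[0,0,0,0,15,0,1],[0,0,0,0,16,0,1],[0,0,0,0,16,0,1],[0,0,0,0,16,0,1],[0,0,0,0,16,0,1],[0,0,0,0,16,0,1],[0,0,0,0,16,0,1],[0,0,0,0,16,0,1],[0,0,0,0,16,0,1]]'; python3 -c "
from h import *
s=say();print(w2bed(s['eef_pos']));d=frames();crop(d['scene'],210,120,400,290,4,'s10c.png')"
```

```text
clock: 20.35
eef_pos: [577.8, -80.5, 281.2]
tcp_rot: [3.131, -0.001, 1.541]
contact_force: [0.3, 0.2, -1.9]
opening: 0.239
t20.35 tcp [577.8 -80.5 281.2] rot [ 3.131e+00 -1.000e-03  1.541e+00] grasp [579.4 -80.4 126.2] F [ 0.3  0.2 -1.9] open 0.239 q [-0.14  0.43  1.83  0.    0.87 -0.11]
(np.float64(51.908972529357925), np.float64(29.611083549991893))
```

View pics/s10c.png

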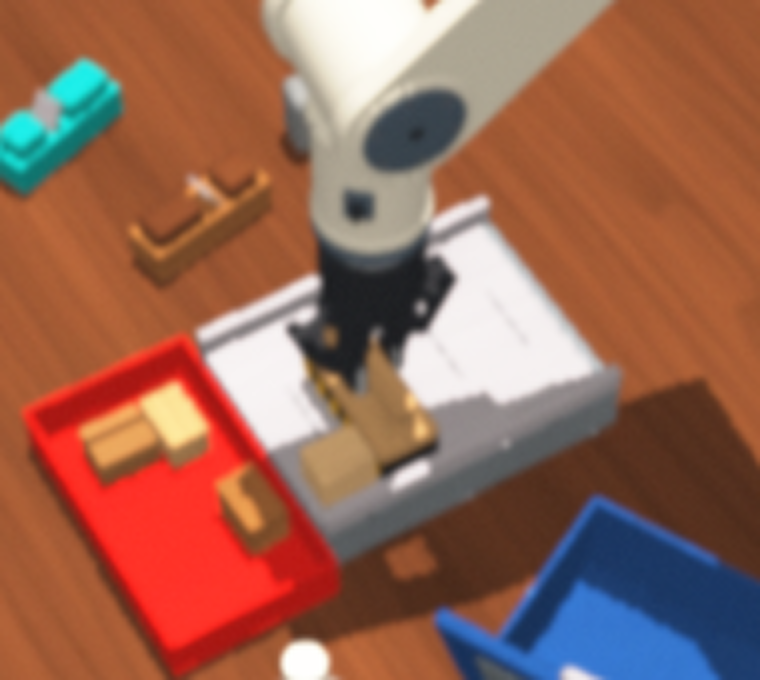

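```bash
python3 -m creep '[[0.006,0,0,0,12,1,1],[0,0,0,0,13,0,1],[0,0,0,0,13,0,1],[0,0,0,0,13,0,1],[0,0,0,0,13,0,1],[0,0,0,0,13,0,1],[0,0,0,0,12,0,1],[0,0,0,0,0,0,1]]'; python3 -c "
from h import *
s=say();print(w2bed(s['eef_pos']));d=frames();crop(d['scene'],210,120,400,290,4,'s11c.png')"
```

```text
clock: 21.12
eef_pos: [675.0, -82.2, 285.1]
tcp_rot: [3.133, -0.002, 1.541]
contact_force: [0.0, 0.3, -2.3]
opening: 0.233
t21.12 tcp [675.  -82.2 285.1] rot [ 3.133e+00 -2.000e-03  1.541e+00] grasp [676.4 -81.9 130.1] F [ 0.   0.3 -2.3] open 0.233 q [-0.12  0.55  1.6   0.    0.98 -0.1 ]
(np.float64(149.1572898635469), np.float64(30.94406823592388))
```

View pics/s11c.png

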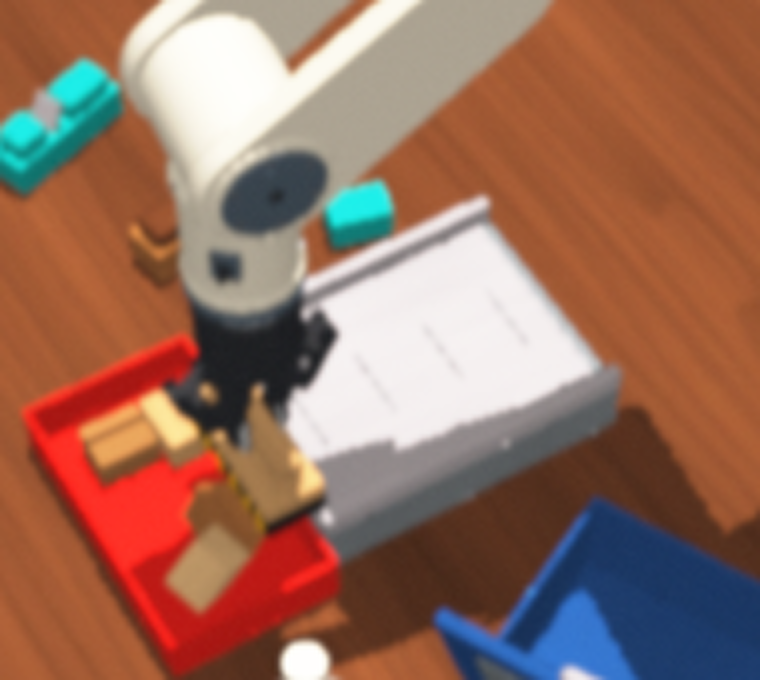

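Everything is off the bed. Lifting away and checking the tray.

```bash
python3 -m creep '[[0,0,0,0,0,-15,1],[0,0,0,0,0,-30,1],[0,0,0,0,-15,-35,1],[0,0,0,0,-35,-20,1],[0,0,0,10,-35,-10,1],[0,0,0,20,-30,0,1],[0,0,0,30,-25,0,1],[0,0,0,35,-15,0,1],[0,0,0,35,-5,0,1],[0,0,0,35,-5,0,1]]'; python3 -c "
from h import *
s=say();d=frames();crop(d['scene'],210,120,400,290,4,'s12c.png');crop(d['top'],310,170,430,340,3.5,'s12t.png')"
```

```text
clock: 22.05
eef_pos: [496.7, 86.5, 398.5]
tcp_rot: [-3.141, -0.001, 1.532]
contact_force: [0.7, -0.6, -1.2]
opening: 0.233
t22.05 tcp [496.7  86.5 398.5] rot [-3.141e+00 -1.000e-03  1.532e+00] grasp [496.6  86.7 243.5] F [ 0.7 -0.6 -1.2] open 0.233 q [0.17 0.17 1.89 0.   1.08 0.21]
```

View pics/s12c.png

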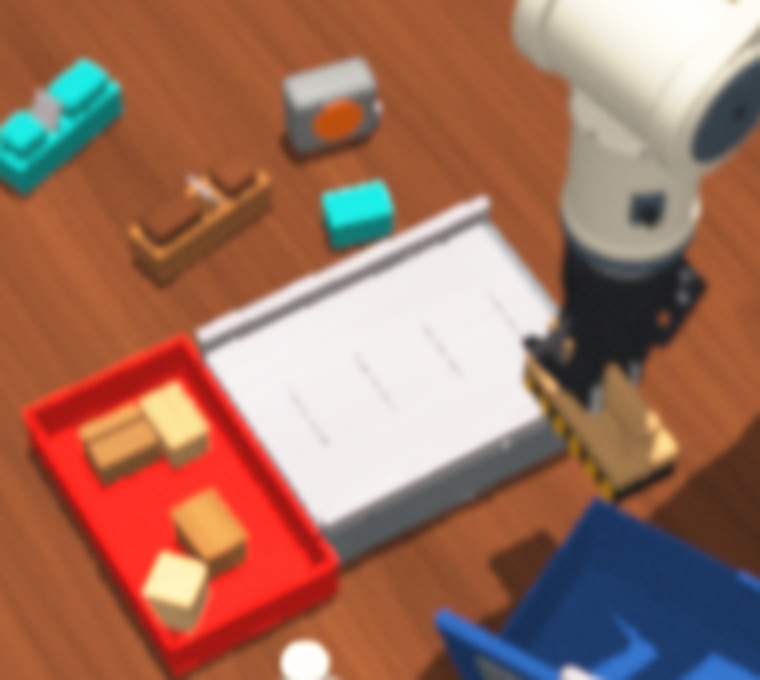

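View pics/s12t.png

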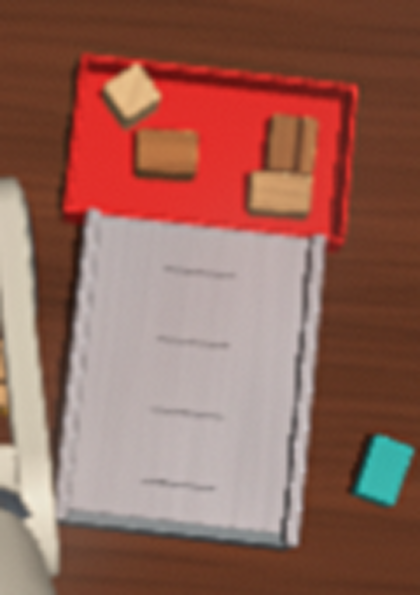

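All four offcuts are in the tray, seen in both views. Now the brush goes back to its old place in the box.

```bash
python3 -m creep '[[0,0,0.11,0,0,0,1],[0,0,0.11,0,0,0,1],[0,0,0.11,0,0,0,1],[0,0,0.11,0,0,0,1],[0,0,0.11,0,0,0,1],[0,0,0.11,0,0,0,1],[0,0,0.11,0,0,0,1],[0,0,0.11,0,0,0,1],[0,0,0.11,0,0,0,1],[0,0,0.06,0,0,0,1]]'; python3 -c "
from h import *
say();to([454,353,385],[-3.1416,0,0.455])"
```

```text
clock: 22.98
eef_pos: [488.1, 86.4, 398.3]
tcp_rot: [-3.139, 0.006, 0.442]
contact_force: [-0.7, 0.8, -1.6]
opening: 0.233
t22.98 tcp [488.1  86.4 398.3] rot [-3.139  0.006  0.442] grasp [487.1  86.4 243.3] F [-0.7  0.8 -1.6] open 0.233 q [0.17 0.16 1.91 0.   1.08 1.3 ]
turn [-0.003   0.0055 -0.0131] deg 0.8 shift [  83.3 -255.6   13.6] len 269.1
```

```bash
python3 -m creep '[[0,0.005,-0.006,8,-25,1,1],[0,0,-0.006,9,-28,1,1],[0,0,0,9,-28,1,1],[0,0,0,9,-28,1,1],[0,0,0,9,-28,1,1],[0,0,0,9,-28,1,1],[0,0,0,9,-28,1,1],[0,0,0,9,-28,1,1],[0,0,0,0,0,0,1]]'; python3 -c "
from h import *
say();to([454,353,385],[-3.1416,0,0.455]);d=frames();crop(d['scene'],330,200,490,350,4,'p1.png')"
```

```text
clock: 23.73
eef_pos: [451.3, 317.4, 390.3]
tcp_rot: [-3.141, 0.003, 0.44]
contact_force: [0.2, 0.0, -1.8]
opening: 0.233
t23.73 tcp [451.3 317.4 390.3] rot [-3.141e+00  3.000e-03  4.400e-01] grasp [450.7 317.3 235.3] F [ 0.2  0.  -1.8] open 0.233 q [0.61 0.26 1.81 0.   1.08 1.74]
turn [-0.0009  0.0034 -0.0146] deg 0.9 shift [ 17.7 -31.1   5.3] len 36.2
```

View pics/p1.png

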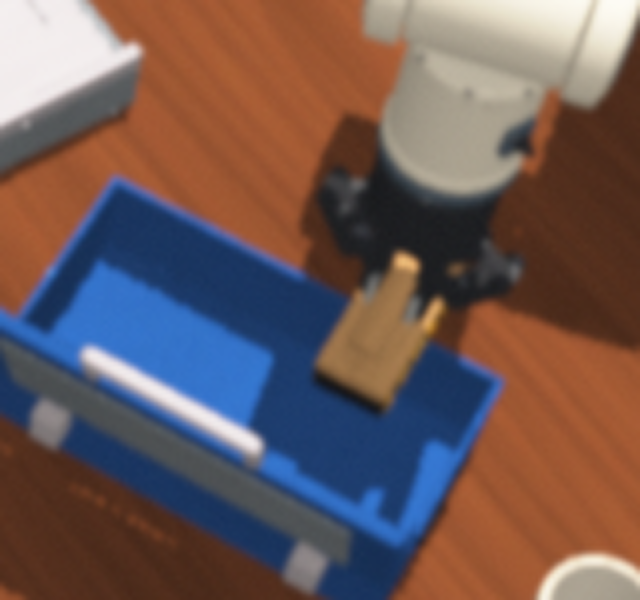

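```bash
python3 -m creep '[[0,0,-0.014,9,-15,5,1],[0,0,0,8,-14,5,1],[0,0,0,0,0,0,1],[0,0,0,0,0,20,1],[0,0,0,0,0,20,1],[0,0,0,0,0,18,1],[0,0,0,0,0,0,1]]'; python3 -c "
from h import *
say();to([455,354,227],[-3.1416,0,0.455])"
```

```text
clock: 24.42
eef_pos: [455.5, 344.7, 320.3]
tcp_rot: [3.139, 0.004, 0.451]
contact_force: [-1.1, -0.1, -2.3]
opening: 0.236
t24.42 tcp [455.5 344.7 320.3] rot [3.139 0.004 0.451] grasp [455.1 344.  165.3] F [-1.1 -0.1 -2.3] open 0.236 q [ 0.65  0.37  1.82 -0.    0.96  1.77]
turn [ 0.0029  0.0042 -0.0044] deg 0.4 shift [ 4.  -8.9 93.3] len 93.8
```

```bash
python3 -m creep '[[0,0.004,-0.004,2,-4,18,1],[0.002,0,0,2,-3,18,1],[0,0,0,0,0,18,1],[0,0,0,0,0,16,1],[0,0,0,0,0,10,1],[0,0,0,0,0,0,1]]'; python3 -c "
from h import *
say();to([455,354,227],[-3.1416,0,0.455])"
```

```text
clock: 24.92
eef_pos: [458.7, 350.9, 241.1]
tcp_rot: [3.14, -0.002, 0.451]
contact_force: [0.1, 0.3, -1.8]
opening: 0.237
t24.92 tcp [458.7 350.9 241.1] rot [ 3.14e+00 -2.00e-03  4.51e-01] grasp [459.1 350.9  86.1] F [ 0.1  0.3 -1.8] open 0.237 q [ 0.65  0.48  1.86 -0.    0.8   1.77]
turn [ 0.0015 -0.0018 -0.0038] deg 0.3 shift [-2.1 -4.4 14.1] len 14.9
```

```bash
python3 -m creep '[[0,0,0,-1,-3,8,1],[0,0,0,0,0,5,1],[0,0,0,0,0,1,1],[0,0,0,0,0,0,1]]'; python3 -c "
from h import *
say()"
```

```text
clock: 25.25
eef_pos: [457.6, 353.6, 228.6]
tcp_rot: [3.141, -0.004, 0.45]
contact_force: [-0.5, 0.3, -1.8]
opening: 0.236
t25.25 tcp [457.6 353.6 228.6] rot [ 3.141 -0.004  0.45 ] grasp [458.3 353.7  73.6] F [-0.5  0.3 -1.8] open 0.236 q [ 0.66  0.5   1.86 -0.    0.77  1.78]
```

```bash
python3 -m creep '[[0,0,0,0,0,3,1],[0,0,0,0,0,0,0.7],[0,0,0,0,0,0,0.5],[0,0,0,0,0,0,0.5],[0,0,0,0,0,-20,0.5],[0,0,0,0,0,-30,0.5],[0,0,0,0,0,-35,0.3],[0,0,0,0,0,-35,0.3],[0,0,0,0,0,-35,0.3],[0,0,0,0,0,-30,0.3]]'; python3 -c "
from h import *
say();d=frames('rel');crop(d['scene'],330,200,490,350,4,'p2.png');crop(d['scene'],210,110,330,210,6,'tl1.png');crop(d['top'],400,220,520,345,5,'tl2.png')"
```

```text
clock: 26.08
eef_pos: [455.5, 352.5, 414.1]
tcp_rot: [3.139, 0.004, 0.45]
contact_force: [0.6, 0.3, 0.4]
opening: 0.701
t26.08 tcp [455.5 352.5 414.1] rot [3.139 0.004 0.45 ] grasp [455.2 351.8 259.1] F [0.6 0.3 0.4] open 0.701 q [ 0.66  0.27  1.73 -0.    1.15  1.78]
```

View pics/p2.png

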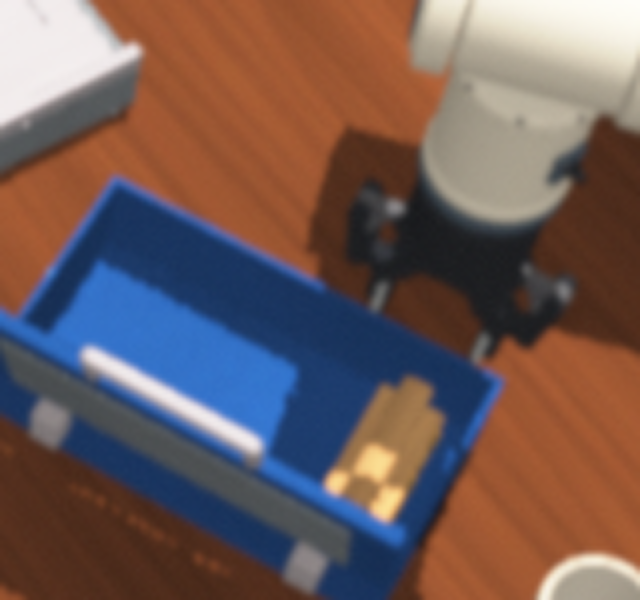

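View pics/tl1.png

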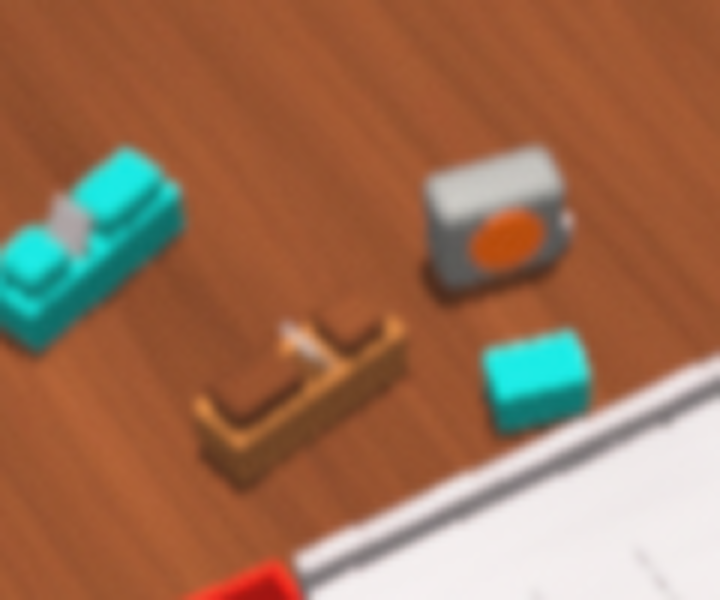

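View pics/tl2.png

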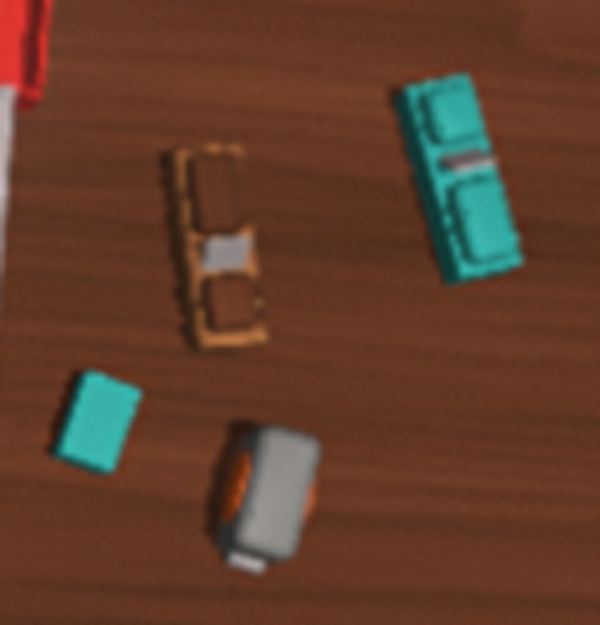

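The brush stands in its old place, free of the fingers. Now measuring the plane (knocked aside earlier) and the tape.

```bash
cat > tools.py <<'E'
from h import *
E
python3 - <<'E'
from h import *
d=frames();t,s=d['top'],d['scene']
T=lambda u,v:(400+u/5,220+v/5)
S=lambda u,v:(210+u/6,110+v/6)
P=onz(t,[T(183,150),T(243,146),T(267,338),T(203,345)],34);print(P.round(0).tolist(),P.mean(0).round(1))
v=(P[0]+P[1]-P[2]-P[3]);print('plane yaw',np.arctan2(v[1],v[0]),np.linalg.norm(v)/2,np.linalg.norm(P[0]-P[1]))
e=onz(s,[S(240,440),S(403,325)],34);b=onz(s,[S(240,488),S(406,365)],0);print('scene left side top',e.round(0).tolist(),'bot',b.round(0).tolist())
for q in(e,b):
    v=q[0]-q[1];a=np.arctan2(v[1],v[0]);c=q.mean(0)[:2]-20*np.array([-np.sin(a),np.cos(a)]);print('yaw',a,'len',np.linalg.norm(v),'centre',c)
Q=onz(t,[T(262,426),T(321,437),T(296,560),T(235,548)],62);print(Q.round(0).tolist(),Q.mean(0).round(1))
v=Q[0]+Q[1]-Q[2]-Q[3];print('tape yaw',np.arctan2(v[1],v[0]),np.linalg.norm(v)/2,np.linalg.norm(Q[0]-Q[1]))
W=onz(s,[S(425,185),S(545,147),S(563,185),S(440,222)],62);print(W.round(0).tolist(),W.mean(0).round(1))
v=W[0]-W[1]+W[3]-W[2];print('tape yaw',np.arctan2(v[1],v[0]),np.linalg.norm(v)/2)
E
```

```text
[[629.0, -323.0, 34.0], [635.0, -359.0, 34.0], [520.0, -378.0, 34.0], [513.0, -340.0, 34.0]] [ 574.4 -349.8   34. ]
plane yaw 0.15361600126485705 116.96044258379048 36.61025314223869
scene left side top [[629.0, -315.0, 34.0], [515.0, -335.0, 34.0]] bot [[635.0, -311.0, 0.0], [515.0, -335.0, 0.0]]
yaw 0.1778216923164635 len 115.99708125796617 centre [ 575.31599025 -344.66956522]
yaw 0.19866710308507582 len 122.06603621413115 centre [ 578.65129756 -342.38393909]
[[464.0, -371.0, 62.0], [460.0, -406.0, 62.0], [388.0, -394.0, 62.0], [392.0, -358.0, 62.0]] [ 426.2 -382.1   62. ]
tape yaw -0.1681673042460953 72.88927340655165 35.19252030257009
[[464.0, -393.0, 62.0], [393.0, -381.0, 62.0], [400.0, -352.0, 62.0], [471.0, -366.0, 62.0]] [ 432.1 -372.9   62. ]
tape yaw -0.18151576136210104 72.02169635581794
```

```bash
python3 -m creep '[[0,0,0.095,0,0,0,0.1],[0,0,0.095,0,0,0,0.1],[0,0,0.095,0,0,0,0.1],[0,0,0,0,0,0,0.1]]' 60; python3 -c "
from h import *
say();to([575,-347,320],[-3.1416,0,0.165])"
```

```text
clock: 26.62
eef_pos: [454.0, 351.3, 406.4]
tcp_rot: [3.134, 0.01, 0.154]
contact_force: [-0.6, 0.7, 0.9]
opening: 0.901
t26.62 tcp [454.  351.3 406.4] rot [3.134 0.01  0.154] grasp [452.7 349.9 251.4] F [-0.6  0.7  0.9] open 0.901 q [ 0.66  0.28  1.74 -0.    1.14  2.07]
turn [ 0.0077  0.0099 -0.0114] deg 1.0 shift [ 13.6 707.9  91.7] len 714.0
```

```bash
python3 -m creep '[[0.004,0.005,-0.005,0,25,2,0.1],[0.004,0.005,-0.005,0,37,2,0.1],[0,0,0,0,39,2,0.1],[0,0,0,0,39,2,0.1],[0,0,0,0,39,2,0.1],[0,0,0,0,39,2,0.1],[0,0,0,1,39,2,0.1],[0,0,0,1,39,4,0.1],[0,0,0,1,39,4,0.1],[0,0,0,1,39,4,0.1]]'; python3 -c "
from h import *
say();to([575,-347,320],[-3.1416,0,0.165])"
```

```text
clock: 27.45
eef_pos: [521.7, -25.2, 366.5]
tcp_rot: [-3.14, 0.018, 0.21]
contact_force: [1.6, -0.3, -0.8]
opening: 0.901
t27.45 tcp [521.7 -25.2 366.5] rot [-3.14   0.018  0.21 ] grasp [518.9 -25.6 211.5] F [ 1.6 -0.3 -0.8] open 0.901 q [-0.05  0.24  1.88 -0.    1.03  1.31]
turn [-0.0009  0.0178  0.0449] deg 2.8 shift [-14.  325.9  46.3] len 329.5
```

```bash
python3 -m creep '[[0,0.009,0.02,-2,34,5,0.1],[0,0.009,0.02,0,35,5,0.1],[0,0,0,1,35,5,0.1],[0,0,0,1,35,5,0.1],[0,0,0,1,35,5,0.1],[0,0,0,1,35,5,0.1],[0,0,0,1,35,5,0.1],[0,0,0,1,34,5,0.1],[0,0,0,0,20,0,0.1],[0,0,0,0,0,0,0.1]]'; python3 -c "
from h import *
say();to([575,-347,300],[-3.1416,0,0.165]);d=frames();crop(d['scene'],210,80,350,220,5,'q1.png')"
```

```text
clock: 28.28
eef_pos: [576.5, -338.9, 307.1]
tcp_rot: [-3.131, 0.017, 0.198]
contact_force: [-0.3, 0.3, 0.6]
opening: 0.903
t28.28 tcp [ 576.5 -338.9  307.1] rot [-3.131  0.017  0.198] grasp [ 573.6 -337.7  152.2] F [-0.3  0.3  0.6] open 0.903 q [-0.53  0.52  1.6  -0.    1.04  0.84]
turn [-0.0105  0.0168  0.0326] deg 2.2 shift [-2.9  7.8  7.1] len 10.9
```

View pics/q1.png

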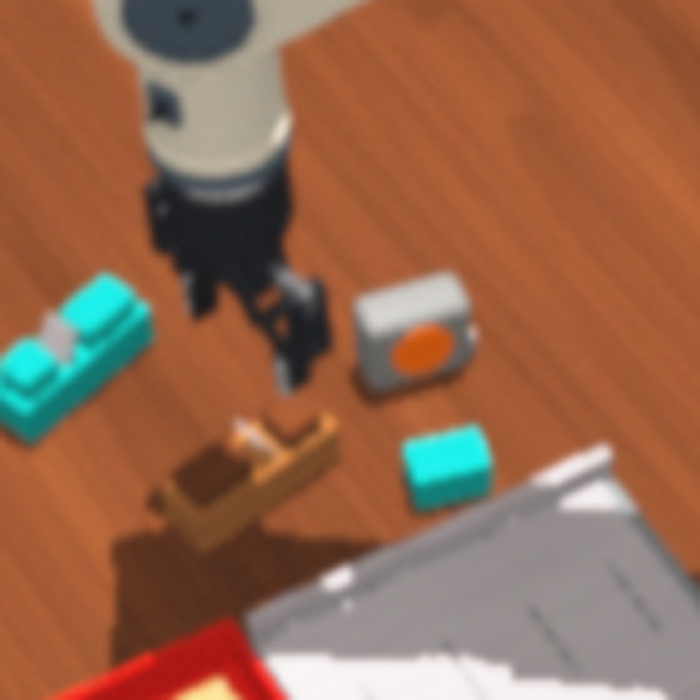

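The fingers hang over the plane, which hasn't moved since I measured it. Descending.

```bash
python3 -m creep '[[-0.005,0.008,0.016,-1,4,15,0.1],[-0.005,0.008,0.016,-1,4,20,0.1],[0,0,0,0,0,20,0.1],[0,0,0,0,0,18,0.1],[0,0,0,0,0,0,0.1]]'; python3 -c "
from h import *
say();to([575,-347,184],[-3.1416,0,0.165])"
```

```text
clock: 28.8
eef_pos: [573.7, -336.8, 230.9]
tcp_rot: [-3.136, 0.003, 0.175]
contact_force: [-1.4, -0.1, -0.7]
opening: 0.897
t28.80 tcp [ 573.7 -336.8  230.9] rot [-3.136e+00  3.000e-03  1.750e-01] grasp [ 573.1 -336.    75.9] F [-1.4 -0.1 -0.7] open 0.897 q [-0.53  0.61  1.66  0.    0.88  0.86]
turn [-0.0058  0.0029  0.0101] deg 0.7 shift [-0.4 10.6 46.8] len 48.0
```

```bash
python3 -m creep '[[-0.005,0.003,0.01,0,9,0,0.1],[0,0,0,0,0,0,0.1],[0,0,0,0,0,14,0.1],[0,0,0,0,0,14,0.1],[0,0,0,0,0,10,0.1],[0,0,0,0,0,0,0.1]]'; python3 -c "
from h import *
say();to([575,-347,184],[-3.1416,0,0.165]);d=frames();crop(d['scene'],210,80,350,220,5,'q2.png')"
```

```text
clock: 29.3
eef_pos: [576.5, -343.3, 192.9]
tcp_rot: [3.141, -0.003, 0.17]
contact_force: [-1.0, 0.9, -0.6]
opening: 0.898
t29.30 tcp [ 576.5 -343.3  192.9] rot [ 3.141e+00 -3.000e-03  1.700e-01] grasp [ 577.  -343.4   37.9] F [-1.   0.9 -0.6] open 0.898 q [-0.54  0.66  1.66  0.    0.82  0.86]
turn [ 0.0009 -0.0027  0.0051] deg 0.3 shift [-2.2  3.3  8.9] len 9.7
```

View pics/q2.png

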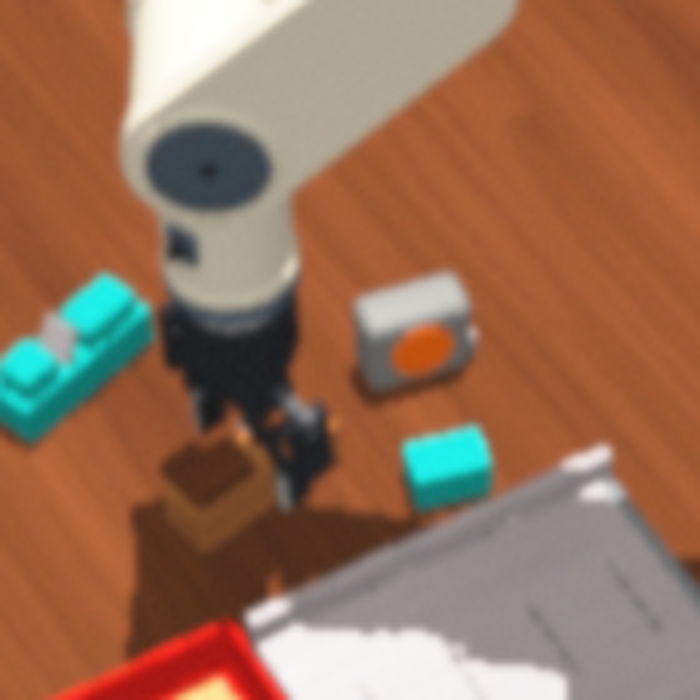

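The fingers straddle the plane. Last 9 mm down, then close.

```bash
python3 -m creep '[[0,0,0.005,-1,3,7,0.1],[0,0,0,0,0,3,0.1],[0,0,0,0,0,0,0.3],[0,0,0,0,0,0,0.6],[0,0,0,0,0,0,1],[0,0,0,0,0,0,1],[0,0,0,0,0,0,1]]' 110; python3 -c "
from h import *
say()"
```

```text
clock: 29.98
eef_pos: [577.0, -347.6, 185.1]
tcp_rot: [3.139, -0.005, 0.164]
contact_force: [0.3, 0.1, -4.4]
opening: 0.447
t29.98 tcp [ 577.  -347.6  185.1] rot [ 3.139 -0.005  0.164] grasp [ 577.8 -347.9   30.1] F [ 0.3  0.1 -4.4] open 0.447 q [-0.54  0.67  1.66  0.    0.8   0.86]
```

The plane is gripped at 38–40 mm, which matches its body. Lifting and carrying it to the box.

```bash
python3 -m creep '[[0,0,0,0,0,-12,1],[0,0,0,0,0,-25,1],[0,0,0,0,0,-35,1],[0,0,0,0,0,-35,1],[0,0,0,0,0,-35,1],[0,0,0,0,0,-30,1],[0,0,0,0,0,-20,1],[0,0,0,0,0,0,1]]'; python3 -c "
from h import *
say();print(box2w(-3,0));to([*box2w(-3,0),380],[-3.1416,0,0.433]);d=frames();crop(d['scene'],210,60,350,200,5,'q3.png')"
```

```text
clock: 30.65
eef_pos: [573.6, -345.7, 385.2]
tcp_rot: [-3.137, 0.003, 0.164]
contact_force: [0.8, -0.4, -4.4]
opening: 0.447
t30.65 tcp [ 573.6 -345.7  385.2] rot [-3.137e+00  3.000e-03  1.640e-01] grasp [ 573.  -345.2  230.3] F [ 0.8 -0.4 -4.4] open 0.447 q [-0.54  0.44  1.55  0.    1.16  0.86]
[499.77686685 257.74121254]
turn [-0.0046  0.0027 -0.2687] deg 15.4 shift [  25.9 -607.4    7.7] len 608.0
```

View pics/q3.png

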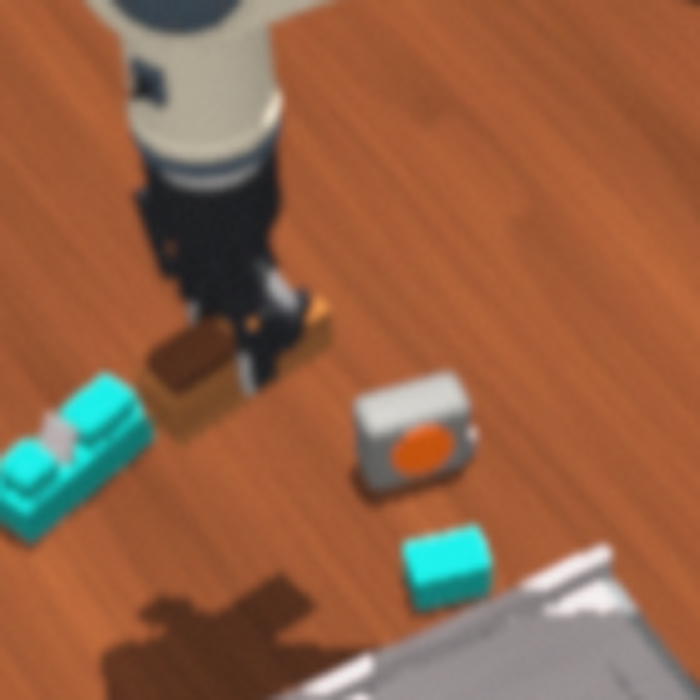

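The plane is lifted level. Carrying.

```bash
python3 -m creep '[[0,0,0,1,-20,0,1],[0,0,0,1,-30,0,1],[0,0,-0.03,1,-32,0,1],[0,0,-0.03,2,-32,0,1],[0,0,-0.03,2,-32,0,1],[0,0,-0.03,2,-32,0,1],[0,0,-0.03,2,-32,0,1],[0,0,-0.03,2,-32,0,1],[0,0,-0.03,2,-32,0,1],[0,0,-0.03,2,-32,0,1]]'; python3 -c "
from h import *
say();to([*box2w(-3,0),380],[-3.1416,0,0.433])"
```

```text
clock: 31.58
eef_pos: [502.3, -37.0, 359.9]
tcp_rot: [-3.112, 0.033, 0.406]
contact_force: [1.1, 1.6, -4.3]
opening: 0.443
t31.58 tcp [502.3 -37.  359.9] rot [-3.112  0.033  0.406] grasp [495.8 -34.8 205.1] F [ 1.1  1.6 -4.3] open 0.443 q [-0.08  0.23  1.92  0.01  1.04  1.08]
turn [-0.0301  0.0323 -0.027 ] deg 3.0 shift [ 113.5 -272.3  -15.7] len 295.4
```

```bash
python3 -m creep '[[-0.01,0.011,-0.009,11,-28,-4,1],[-0.01,0.011,-0.009,12,-30,-4,1],[-0.01,0.01,-0.009,12,-30,-4,1],[0,0,0,13,-30,-3,1],[0,0,0,13,-30,-2,1],[0,0,0,13,-30,0,1],[0,0,0,13,-30,0,1],[0,0,0,13,-28,0,1],[0,0,0,8,-18,0,1],[0,0,0,0,0,0,1]]'; python3 -c "
from h import *
say();to([*box2w(-3,0),300],[-3.1416,0,0.433])"
```

```text
clock: 32.42
eef_pos: [480.1, 254.8, 354.9]
tcp_rot: [-3.133, 0.036, 0.44]
contact_force: [-0.6, 0.0, -4.4]
opening: 0.444
t32.42 tcp [480.1 254.8 354.9] rot [-3.133  0.036  0.44 ] grasp [474.5 253.6 200. ] F [-0.6  0.  -4.4] open 0.444 q [0.48 0.29 1.84 0.01 1.04 1.61]
turn [-0.0081  0.0364  0.0065] deg 2.2 shift [21.   6.1 54.1] len 58.4
```

```bash
python3 -m creep '[[-0.004,0.018,0.003,9,3,12,1],[-0.004,0.018,0.003,9,3,12,1],[0,0,0,0,0,15,1],[0,0,0,0,0,8,1],[0,0,0,0,0,0,1]]'; python3 -c "
from h import *
say();to([*box2w(-3,0),191],[-3.1416,0,0.433]);d=frames();crop(d['scene'],330,200,490,350,4,'p3.png')"
```

```text
clock: 32.83
eef_pos: [494.3, 255.8, 295.9]
tcp_rot: [3.14, 0.015, 0.438]
contact_force: [-0.0, -1.3, -4.0]
opening: 0.444
t32.83 tcp [494.3 255.8 295.9] rot [3.14  0.015 0.438] grasp [492.3 254.6 141. ] F [-0.  -1.3 -4. ] open 0.444 q [ 0.48  0.38  1.87 -0.    0.91  1.61]
turn [0.0015 0.0149 0.005 ] deg 0.9 shift [  7.4   0.4 104.9] len 105.1
```

View pics/p3.png

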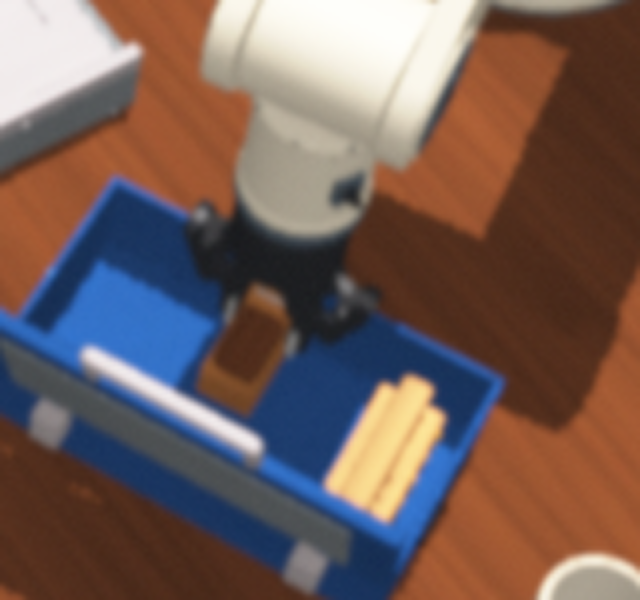

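The plane hangs over the middle of the box, clear of brush and walls. Lowering.

```bash
python3 -m creep '[[0,0.008,0.003,3,0,16,1],[0,0.007,0.002,3,0,20,1],[0,0,0,0,0,20,1],[0,0,0,0,0,18,1],[0,0,0,0,0,14,1],[0,0,0,0,0,0,1]]'; python3 -c "
from h import *
say();to([*box2w(-3,0),191],[-3.1416,0,0.433])"
```

```text
clock: 33.43
eef_pos: [502.6, 258.2, 212.0]
tcp_rot: [3.141, -0.011, 0.431]
contact_force: [-1.1, -0.2, -4.3]
opening: 0.441
t33.43 tcp [502.6 258.2 212. ] rot [ 3.141 -0.011  0.431] grasp [504.2 258.7  57. ] F [-1.1 -0.2 -4.3] open 0.441 q [ 0.47  0.51  1.9  -0.    0.72  1.61]
turn [ 0.001  -0.011  -0.0021] deg 0.6 shift [-3.  -0.8 20.9] len 21.2
```

```bash
python3 -m creep '[[0,-0.01,-0.002,-3,0,10,1],[0,0,0,0,0,8,1],[0,0,0,0,0,2,1],[0,0,0,0,0,0,1]]'; python3 -c "
from h import *
say()"
```

```text
clock: 33.77
eef_pos: [500.9, 257.0, 193.2]
tcp_rot: [3.141, -0.003, 0.433]
contact_force: [0.0, -0.1, -3.8]
opening: 0.449
t33.77 tcp [500.9 257.  193.2] rot [ 3.141e+00 -3.000e-03  4.330e-01] grasp [501.4 257.   38.2] F [ 0.  -0.1 -3.8] open 0.449 q [ 0.47  0.54  1.91 -0.    0.69  1.61]
```

```bash
python3 -m creep '[[0,0,0,0,0,3,1],[0,0,0,0,0,0,0.4],[0,0,0,0,0,0,0.15],[0,0,0,0,0,0,0.15],[0,0,0,0,0,-20,0.15],[0,0,0,0,0,-30,0.15],[0,0,0,0,0,-35,0.15],[0,0,0,0,0,-35,0.15],[0,0,0,0,0,-35,0.15],[0,0,0,0,0,-30,0.15]]'; python3 -c "
from h import *
say();d=frames();crop(d['scene'],330,200,490,350,4,'p4.png');to([428,-379,300],[-3.1416,0,-0.175])"
```

```text
clock: 34.6
eef_pos: [499.5, 256.6, 381.1]
tcp_rot: [3.141, -0.0, 0.433]
contact_force: [0.4, 0.6, -0.7]
opening: 0.849
t34.60 tcp [499.5 256.6 381.1] rot [ 3.141 -0.     0.433] grasp [499.6 256.5 226.1] F [ 0.4  0.6 -0.7] open 0.849 q [ 0.47  0.28  1.79 -0.    1.07  1.61]
turn [-0.0019 -0.0084  0.6078] deg 34.8 shift [-334.   547.    81.9] len 646.1
```

View pics/p4.png

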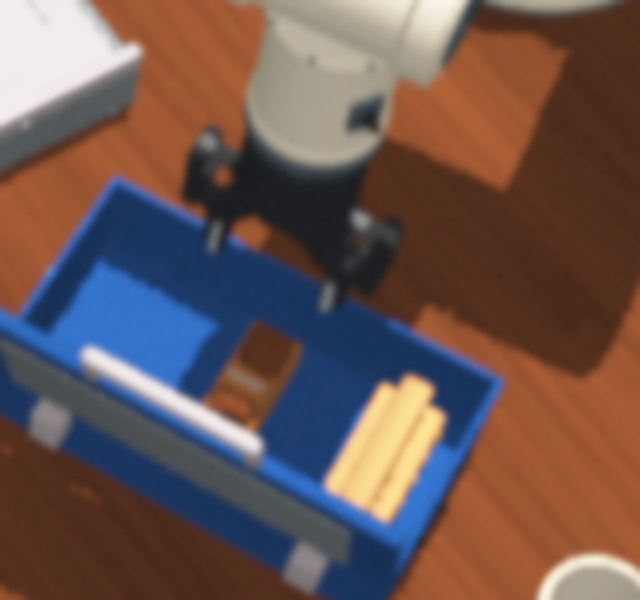

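The plane is in the box. Next the tape at (428,-379), yaw -0.175.

```bash
python3 -m creep '[[0,0,0.1,0,20,0,0.1],[0,0,0.1,0,30,0,0.1],[0,0,0.1,0,35,0,0.1],[0,0,0.1,0,38,0,0.1],[0,0,0.1,0,38,0,0.1],[0,0,0.1,0,38,0,0.1],[0,0,0,0,38,0,0.1],[0,0,0,0,38,0,0.1],[0,0,0,0,38,0,0.1]]' 60; python3 -c "
from h import *
say();to([428,-379,320],[-3.1416,0,-0.175])"
```

```text
clock: 35.45
eef_pos: [509.6, -54.2, 384.2]
tcp_rot: [-3.129, -0.018, -0.188]
contact_force: [1.2, -0.4, 0.4]
opening: 0.903
t35.45 tcp [509.6 -54.2 384.2] rot [-3.129 -0.018 -0.188] grasp [512.7 -52.8 229.2] F [ 1.2 -0.4  0.4] open 0.903 q [-0.11  0.2   1.9   0.01  1.03  1.64]
turn [-0.012  -0.0181 -0.0124] deg 1.4 shift [-20.8 335.1  59.8] len 341.0
```

```bash
python3 -m creep '[[-0.006,-0.009,-0.006,-2,36,6,0.1],[-0.006,-0.009,-0.006,-2,36,6,0.1],[0,0,0,-2,36,6,0.1],[0,0,0,-2,36,6,0.1],[0,0,0,-2,36,6,0.1],[0,0,0,-2,36,6,0.1],[0,0,0,-2,36,6,0.1],[0,0,0,-2,36,6,0.1],[0,0,0,-2,18,3,0.1],[0,0,0,0,0,0,0.1]]'; python3 -c "
from h import *
say();to([428,-379,270],[-3.1416,0,-0.175]);d=frames();crop(d['scene'],210,60,350,200,5,'q4.png')"
```

```text
clock: 36.28
eef_pos: [429.3, -372.2, 328.6]
tcp_rot: [3.139, -0.004, -0.179]
contact_force: [-0.5, 0.6, -0.1]
opening: 0.898
t36.28 tcp [ 429.3 -372.2  328.6] rot [ 3.139 -0.004 -0.179] grasp [ 429.9 -372.7  173.6] F [-0.5  0.6 -0.1] open 0.898 q [-0.72  0.35  1.83 -0.    0.96  1.03]
turn [ 0.0027 -0.0045 -0.0043] deg 0.4 shift [-0.3  6.8 58.7] len 59.1
```

View pics/q4.png

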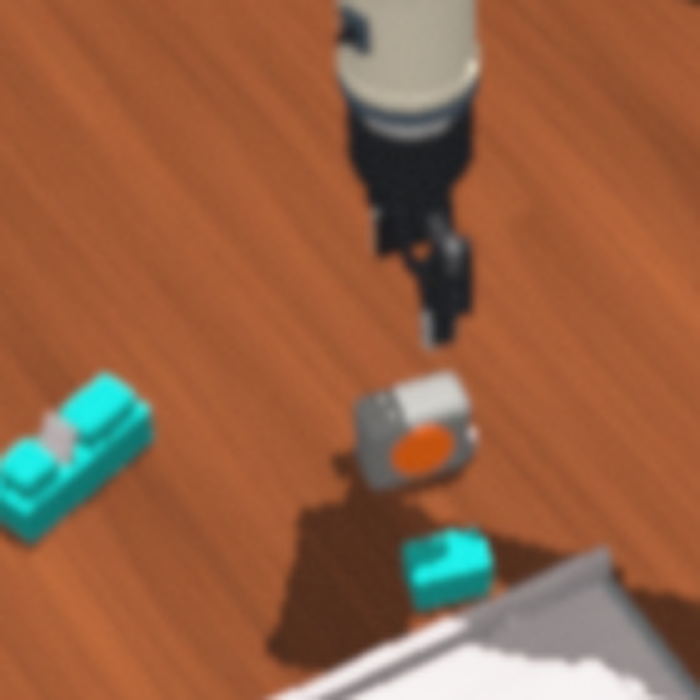

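The tape hasn't moved since measuring. Descending.

```bash
python3 -m creep '[[0.002,-0.004,-0.004,0,3,15,0.1],[0,0,0,0,3,18,0.1],[0,0,0,0,0,18,0.1],[0,0,0,0,0,18,0.1],[0,0,0,0,0,0,0.1]]'; python3 -c "
from h import *
say();to([428,-379,190],[-3.1416,0,-0.175])"
```

```text
clock: 36.8
eef_pos: [431.3, -370.2, 256.8]
tcp_rot: [-3.141, -0.002, -0.168]
contact_force: [-0.3, 1.7, -0.6]
opening: 0.903
t36.80 tcp [ 431.3 -370.2  256.8] rot [-3.141e+00 -2.000e-03 -1.680e-01] grasp [ 431.7 -370.2  101.8] F [-0.3  1.7 -0.6] open 0.903 q [-0.71  0.45  1.87  0.    0.82  1.02]
turn [-0.0005 -0.0025  0.0069] deg 0.4 shift [-1.9  9.2 66.8] len 67.4
```

```bash
python3 -m creep '[[0,0,0.007,-2,8,2,0.1],[0,0,0,0,2,15,0.1],[0,0,0,0,0,18,0.1],[0,0,0,0,0,18,0.1],[0,0,0,0,0,9,0.1],[0,0,0,0,0,0,0.1]]'; python3 -c "
from h import *
say();to([428,-379,190],[-3.1416,0,-0.175]);d=frames();crop(d['scene'],230,80,350,200,6,'q5.png')"
```

```text
clock: 37.3
eef_pos: [430.3, -378.3, 195.4]
tcp_rot: [3.14, -0.006, -0.169]
contact_force: [1.2, -0.1, 0.5]
opening: 0.899
t37.30 tcp [ 430.3 -378.3  195.4] rot [ 3.14  -0.006 -0.169] grasp [ 431.1 -378.7   40.4] F [ 1.2 -0.1  0.5] open 0.899 q [-0.72  0.55  1.89  0.    0.7   1.01]
turn [ 0.0013 -0.0057  0.0055] deg 0.5 shift [-2.2  1.   5.4] len 5.9
```

View pics/q5.png

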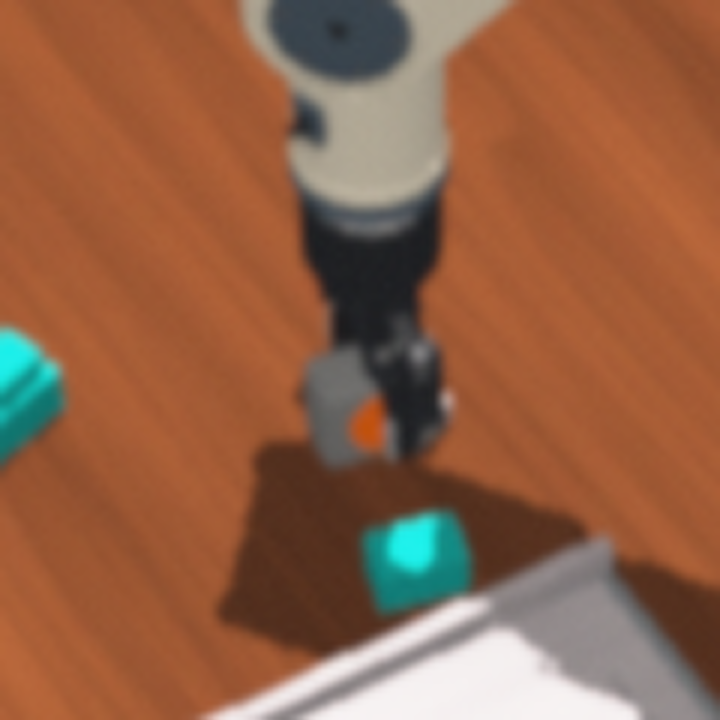

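```bash
python3 -m creep '[[0,0,0.005,0,1,4,0.1],[0,0,0,0,0,0,0.3],[0,0,0,0,0,0,0.6],[0,0,0,0,0,0,1],[0,0,0,0,0,0,1],[0,0,0,0,0,0,1]]' 110; python3 -c "
from h import *
say()"
```

```text
clock: 37.9
eef_pos: [431.9, -381.0, 197.1]
tcp_rot: [3.136, -0.013, -0.175]
contact_force: [-0.5, -0.4, -1.4]
opening: 0.43
t37.90 tcp [ 431.9 -381.   197.1] rot [ 3.136 -0.013 -0.175] grasp [ 433.7 -382.2   42.2] F [-0.5 -0.4 -1.4] open 0.43 q [-0.73  0.55  1.88  0.    0.7   1.02]
```

The tape is gripped at about 37–38 mm, which matches its width. Lifting.

```bash
python3 -m creep '[[0,0,0,0,0,-12,1],[0,0,0,0,0,-25,1],[0,0,0,0,0,-35,1],[0,0,0,0,0,-35,1],[0,0,0,0,0,-35,1],[0,0,0,0,0,-30,1],[0,0,0,0,0,-10,1],[0,0,0,0,0,0,1]]'; python3 -c "
from h import *
say();print(box2w(0,-85));to([*box2w(0,-85),385],[-3.1416,0,0.433]);d=frames();crop(d['scene'],230,60,350,180,6,'q6.png')"
```

```text
clock: 38.57
eef_pos: [427.8, -378.0, 390.6]
tcp_rot: [3.139, -0.008, -0.175]
contact_force: [0.9, -0.3, -2.1]
opening: 0.436
t38.57 tcp [ 427.8 -378.   390.6] rot [ 3.139 -0.008 -0.175] grasp [ 428.9 -378.6  235.6] F [ 0.9 -0.3 -2.1] open 0.436 q [-0.73  0.28  1.77  0.    1.08  1.02]
[538.16564467 181.84456085]
turn [ 0.0049 -0.0066 -0.608 ] deg 34.8 shift [  11.1 -570.6    4.2] len 570.7
```

View pics/q6.png

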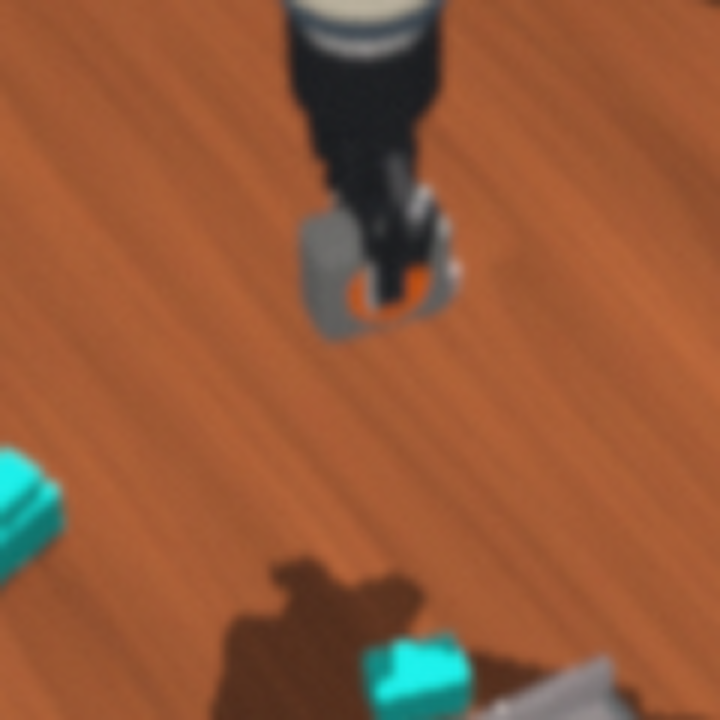

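```bash
python3 -m creep '[[0,0,0,0,-20,0,1],[0,0,0,1,-30,0,1],[0,0,0,1,-34,0,1],[0,0,0,1,-34,0,1],[0,0,0,1,-34,0,1],[0,0,0,1,-34,0,1],[0,0,0,1,-34,0,1],[0,0,0,1,-34,0,1],[0,0,0,1,-34,0,1],[0,0,0,1,-34,0,1]]'; python3 -c "
from h import *
say();to([*box2w(0,-85),385],[-3.1416,0,-.175])"
```

```text
clock: 39.5
eef_pos: [487.9, -53.0, 371.1]
tcp_rot: [-3.14, 0.021, -0.185]
contact_force: [0.5, -0.8, -2.5]
opening: 0.432
t39.50 tcp [487.9 -53.  371.1] rot [-3.14   0.021 -0.185] grasp [484.7 -52.2 216.2] F [ 0.5 -0.8 -2.5] open 0.432 q [-0.11  0.19  1.94  0.    1.03  1.64]
turn [-0.0019  0.0212 -0.0098] deg 1.3 shift [   6.  -240.1  -13.6] len 240.6
```

```bash
python3 -m creep '[[0,0.01,0,1,-32,-2,1],[0,0.01,0,1,-34,-2,1],[0,0,0,1,-34,-2,1],[0,0,0,1,-34,-2,1],[0,0,0,1,-34,-2,1],[0,0,0,1,-30,-2,1],[0,0,0,0,-15,0,1],[0,0,0,0,0,0,1]]'; python3 -c "
from h import *
say();to([*box2w(0,-85),385],[-3.1416,0,.433])"
```

```text
clock: 40.17
eef_pos: [528.6, 171.6, 368.2]
tcp_rot: [3.137, 0.024, -0.18]
contact_force: [-0.2, 0.7, -3.3]
opening: 0.43
t40.17 tcp [528.6 171.6 368.2] rot [ 3.137  0.024 -0.18 ] grasp [524.7 171.5 213.2] F [-0.2  0.7 -3.3] open 0.43 q [0.31 0.29 1.81 0.01 1.06 2.06]
turn [-0.0027  0.025  -0.613 ] deg 35.2 shift [  7.2 -11.7 -17.1] len 21.9
```

```bash
python3 -m creep '[[0,0,-0.1,0,0,0,1],[0,0,-0.1,0,0,0,1],[0,0,-0.1,0,0,0,1],[0,0,-0.1,0,0,0,1],[0,0,-0.1,0,0,0,1],[0,0,-0.1,0,0,0,1],[0,0,0,0,0,0,1]]'; python3 -c "
from h import *
say();to([*box2w(0,-85),300],[-3.1416,0,.433])"
```

```text
clock: 40.75
eef_pos: [523.5, 168.6, 355.4]
tcp_rot: [-3.129, 0.046, 0.451]
contact_force: [0.5, -0.1, -2.1]
opening: 0.428
t40.75 tcp [523.5 168.6 355.4] rot [-3.129  0.046  0.451] grasp [516.3 167.2 200.5] F [ 0.5 -0.1 -2.1] open 0.428 q [0.31 0.3  1.83 0.01 1.06 1.42]
turn [-0.0118  0.0461  0.0181] deg 2.9 shift [21.5 -4.9 54.5] len 58.8
```

```bash
python3 -m creep '[[-0.006,0.023,0.009,9,-3,14,1],[-0.006,0.023,0.009,9,-2,14,1],[0,0,0,0,0,14,1],[0,0,0,0,0,8,1],[0,0,0,0,0,0,1]]'; python3 -c "
from h import *
say();to([*box2w(0,-85),203],[-3.1416,0,.433]);d=frames();crop(d['scene'],320,190,480,340,4,'p5.png')"
```

```text
clock: 41.17
eef_pos: [534.8, 177.4, 298.3]
tcp_rot: [3.141, 0.007, 0.415]
contact_force: [-0.7, -0.2, -1.4]
opening: 0.434
t41.17 tcp [534.8 177.4 298.3] rot [3.141 0.007 0.415] grasp [533.9 176.8 143.4] F [-0.7 -0.2 -1.4] open 0.434 q [ 0.32  0.39  1.86 -0.    0.91  1.47]
turn [ 0.0006  0.0067 -0.0181] deg 1.1 shift [ 5.5 -2.8 95.3] len 95.5
```

View pics/p5.png

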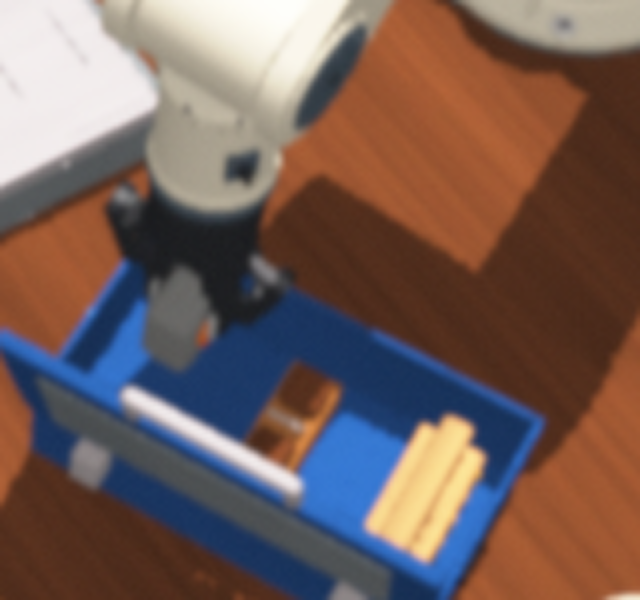

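The tape is over the empty right part of the box. Lowering.

```bash
python3 -m creep '[[0,0.006,-0.018,2,-2,16,1],[0,0,0,2,-1,18,1],[0,0,0,0,0,18,1],[0,0,0,0,0,16,1],[0,0,0,0,0,8,1],[0,0,0,0,0,0,1]]'; python3 -c "
from h import *
say();to([*box2w(0,-85),203],[-3.1416,0,.433])"
```

```text
clock: 41.77
eef_pos: [540.5, 181.8, 227.1]
tcp_rot: [3.14, -0.01, 0.429]
contact_force: [-0.1, 0.2, -2.3]
opening: 0.434
t41.77 tcp [540.5 181.8 227.1] rot [ 3.14  -0.01   0.429] grasp [542.  182.2  72.1] F [-0.1  0.2 -2.3] open 0.434 q [ 0.32  0.49  1.88 -0.    0.75  1.46]
turn [ 0.0018 -0.0098 -0.0039] deg 0.6 shift [-2.3 -1.1 24.1] len 24.2
```

```bash
python3 -m creep '[[0,-0.009,-0.004,-2,-1,10,1],[0,0,0,0,0,8,1],[0,0,0,0,0,4,1],[0,0,0,0,0,0,1]]'; python3 -c "
from h import *
say()"
```

```text
clock: 42.1
eef_pos: [539.3, 182.1, 205.9]
tcp_rot: [3.139, -0.003, 0.433]
contact_force: [-0.4, 0.1, -1.5]
opening: 0.433
t42.10 tcp [539.3 182.1 205.9] rot [ 3.139e+00 -3.000e-03  4.330e-01] grasp [539.9 182.   50.9] F [-0.4  0.1 -1.5] open 0.433 q [ 0.32  0.53  1.89 -0.    0.72  1.46]
```

```bash
python3 -m creep '[[0,0,0,0,0,3,1],[0,0,0,0,0,2,1],[0,0,0,0,0,0,1]]'; python3 -c "
from h import *
say()"
```

```text
clock: 42.35
eef_pos: [539.7, 182.2, 201.9]
tcp_rot: [3.139, -0.004, 0.432]
contact_force: [0.1, -0.5, -1.6]
opening: 0.431
t42.35 tcp [539.7 182.2 201.9] rot [ 3.139 -0.004  0.432] grasp [540.5 182.1  46.9] F [ 0.1 -0.5 -1.6] open 0.431 q [ 0.32  0.53  1.89 -0.    0.71  1.46]
```

```bash
python3 -m creep '[[0,0,0,0,0,2,1],[0,0,0,0,0,0,1],[0,0,0,0,0,0,0.4],[0,0,0,0,0,0,0.2],[0,0,0,0,0,0,0.2],[0,0,0,0,0,-20,0.2],[0,0,0,0,0,-30,0.2],[0,0,0,0,0,-35,0.2],[0,0,0,0,0,-35,0.2],[0,0,0,0,0,-35,0.2]]'; python3 -m creep '[[0,0,0,0,0,-35,0.2],[0,0,0,-30,0,-15,0],[0,0,0,-36,0,0,0],[0,0,0,-36,0,0,0],[0,0,0,-36,0,0,0],[0,0,0,0,0,0,0]]'; python3 -c "
from h import *
say();d=frames('in');crop(d['scene'],310,190,490,360,4,'p6.png');crop(d['top'],150,170,330,340,3.5,'p6t.png')"
```

```text
clock: 43.18
eef_pos: [536.4, 183.0, 354.9]
tcp_rot: [-3.14, 0.009, 0.431]
contact_force: [0.9, 0.7, -1.1]
opening: 0.803
clock: 43.68
eef_pos: [410.0, 124.7, 415.9]
tcp_rot: [3.141, -0.009, 0.432]
contact_force: [-0.2, -0.2, 0.1]
opening: 1.0
t43.68 tcp [410.  124.7 415.9] rot [ 3.141 -0.009  0.432] grasp [411.3 125.3 260.9] F [-0.2 -0.2  0.1] open 1.0 q [0.29 0.02 2.02 0.   1.09 1.43]
```

View pics/p6.png

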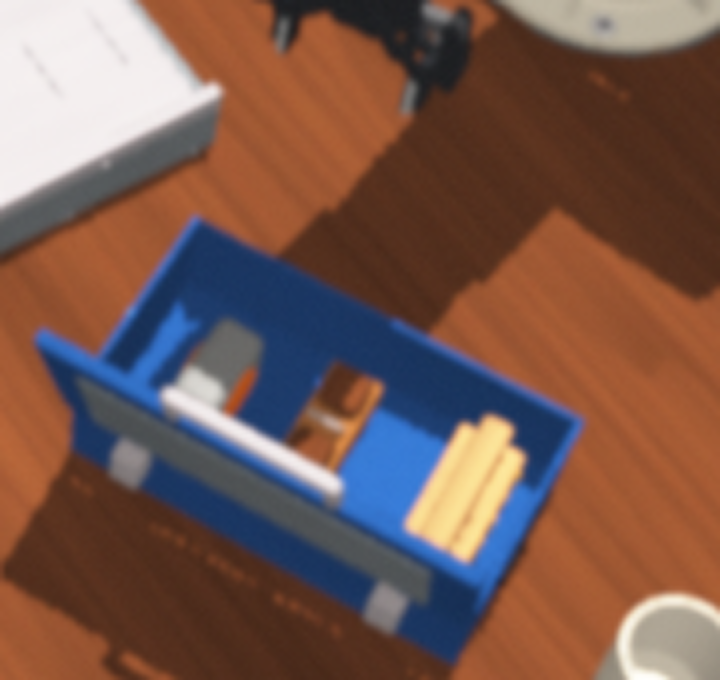

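View pics/p6t.png

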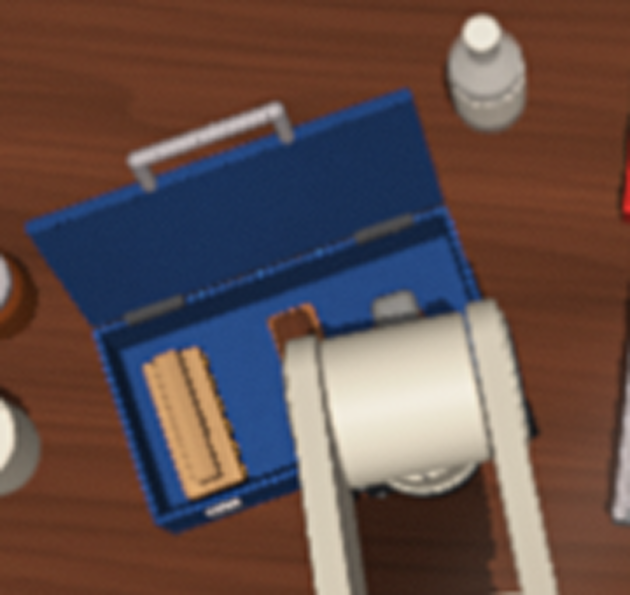

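Brush, plane and tape all stand flat in the box. Now the lid: it leans at 1.85, so the bar should be near (636, 321, 285). I'll check that by triangulation while turning the gripper.

```bash
python3 -m creep '[[0,0,-0.115,0,0,-20,0.3],[0,0,-0.115,0,0,-25,0.65],[0,0,-0.115,0,0,-25,0.65],[0,0,-0.115,0,0,-25,0.65],[0,0,-0.115,0,0,0,0.65],[0,0,-0.115,0,0,0,0.65],[0,0,-0.115,0,0,0,0.65],[0,0,-0.115,0,0,0,0.65],[0,0,-0.115,0,0,0,0.65],[0,0,-0.115,0,0,0,0.65]]' 60; python3 -m creep '[[0,0,-0.115,0,0,0,0.65],[0,0,-0.115,0,0,0,0.65],[0,0,-0.115,0,0,0,0.65],[0,0,-0.06,0,0,0,0.65],[0,0,0,0,0,0,0.65]]'
python3 - <<'E'
from h import *
say();d=frames();t,s=d['top'],d['scene']
T=lambda u,v:(150+u/3.5,170+v/3.5)
S=lambda u,v:(310+u/4,190+v/4)
L=tri([t,s],[T(132,160),S(335,488)]);R=tri([t,s],[T(277,107),S(170,400)])
print(L.round(1),R.round(1),((L+R)/2).round(1))
M=(L+R)/2
crop(t,150,170,330,340,3.5,'k1.png')
to([636,321,510],[-3.1416,0,2.004])
E
```

```text
clock: 44.62
eef_pos: [424.4, 130.4, 518.8]
tcp_rot: [3.12, -0.007, 1.633]
contact_force: [0.1, 0.0, -0.6]
opening: 0.35
clock: 45.03
eef_pos: [431.1, 133.2, 519.0]
tcp_rot: [3.116, 0.003, 2.067]
contact_force: [0.2, 0.1, 0.4]
opening: 0.354
t45.03 tcp [431.1 133.2 519. ] rot [3.116e+00 3.000e-03 2.067e+00] grasp [434.8 134.7 364. ] F [0.2 0.1 0.4] open 0.354 q [ 0.3  -0.03  1.84  0.    1.31 -0.2 ]
[612.  373.3 281.6] [660.5 271.4 279.7] [636.2 322.4 280.6]
turn [0.0253 0.002  0.0573] deg 3.6 shift [ 69.1 269.2  15.5] len 278.3
```

Triangulation gives (636, 322, 281), which agrees with the prediction.

```bash
python3 -m creep '[[0.012,0.001,0.03,7,24,-1,0.65],[0.012,0.001,0.027,8,30,-1,0.65],[0,0,0,8,30,1,0.65],[0,0,0,8,30,1,0.65],[0,0,0,8,30,1,0.65],[0,0,0,8,30,1,0.65],[0,0,0,8,30,1,0.65],[0,0,0,8,30,1,0.65],[0,0,0,0,12,0,0.65],[0,0,0,0,0,0,0.65]]'; python3 -c "
from h import *
say();to([636,322,495],[-3.1416,0,2.004])"
```

```text
clock: 45.97
eef_pos: [639.9, 302.5, 512.4]
tcp_rot: [3.141, 0.0, 1.973]
contact_force: [0.5, -0.4, -0.4]
opening: 0.35
t45.97 tcp [639.9 302.5 512.4] rot [3.141 0.    1.973] grasp [640.1 302.5 357.4] F [ 0.5 -0.4 -0.4] open 0.35 q [ 0.44  0.41  1.31 -0.    1.42  0.04]
turn [ 0.0009  0.0004 -0.031 ] deg 1.8 shift [19.4  4.  17.4] len 26.4
```

```bash
python3 -m creep '[[0,0,-0.015,9,2,6,0.65],[0,0,-0.015,9,1,8,0.65],[0,0,0,0,0,0,0.65]]'; python3 -c "
from h import *
say();to([636,322,438],[-3.1416,0,2.004]);d=frames();crop(d['scene'],300,150,460,330,4,'k2.png')"
```

```text
clock: 46.22
eef_pos: [635.1, 321.6, 495.6]
tcp_rot: [-3.14, 0.0, 2.001]
contact_force: [-1.9, 0.4, -0.4]
opening: 0.348
t46.22 tcp [635.1 321.6 495.6] rot [-3.14   0.     2.001] grasp [635.  321.5 340.6] F [-1.9  0.4 -0.4] open 0.348 q [ 0.47  0.43  1.32 -0.    1.39  0.04]
turn [-0.0012  0.0002 -0.0025] deg 0.2 shift [ 0.   1.  57.6] len 57.6
```

View pics/k2.png

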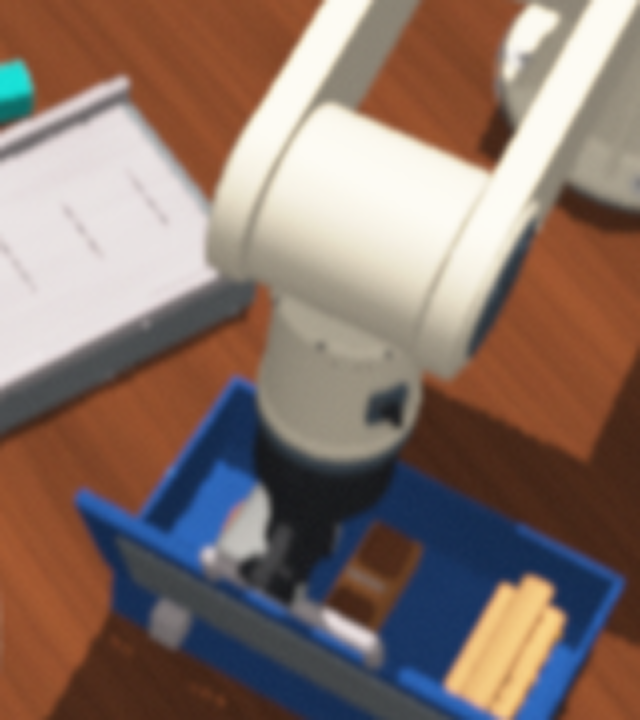

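The gripper is over the middle of the bar. Descending.

```bash
python3 -m creep '[[0,0,0,0,0,12,0.65],[0,0,0,0,1,14,0.65],[0,0,0,0,0,12,0.65],[0,0,0,0,0,8,0.65],[0,0,0,0,0,0,0.65]]'; python3 -c "
from h import *
say();to([636,322,438],[-3.1416,0,2.004])"
```

```text
clock: 46.73
eef_pos: [635.0, 319.4, 448.4]
tcp_rot: [3.139, 0.001, 1.999]
contact_force: [-0.2, 0.7, 0.0]
opening: 0.349
t46.73 tcp [635.  319.4 448.4] rot [3.139e+00 1.000e-03 1.999e+00] grasp [635.4 319.4 293.4] F [-0.2  0.7  0. ] open 0.349 q [ 0.46  0.45  1.38 -0.    1.3   0.04]
turn [ 0.0024  0.0013 -0.0049] deg 0.3 shift [ 2.   1.9 10.5] len 10.8
```

```bash
python3 -m creep '[[0,0,0,0,2,7,0.65],[0,0,0,0,0,2,0.65],[0,0,0,0,0,0,0.8],[0,0,0,0,0,0,1],[0,0,0,0,0,0,1],[0,0,0,0,0,0,1]]' 60; python3 -c "
from h import *
lidst()
x=say()
import numpy as np
ph=1.86
for k in range(18):
    a=ph-.1*k;b=a-.1;print('%.2f'%b,'dy %.1f dz %.1f'%(-205*np.cos(b)+205*np.cos(a),-(205*np.sin(b)-205*np.sin(a))))"
```

```text
clock: 47.23
eef_pos: [637.3, 319.9, 437.6]
tcp_rot: [3.141, 0.001, 1.999]
contact_force: [-0.3, 0.4, -2.9]
opening: 0.12
t47.23 tcp [637.3 319.9 437.6] rot [3.141e+00 1.000e-03 1.999e+00] grasp [637.4 319.7 282.6] F [-0.3  0.4 -2.9] open 0.12 q [ 0.46  0.47  1.39 -0.    1.29  0.04]
rad 202.6 phi 1.887 along -1.5
dy 19.9 dz 5.1
dy 18.3 dz 9.2
dy 17.3 dz 11.0
dy 16.1 dz 12.7
dy 14.8 dz 14.2
dy 13.3 dz 15.6
dy 11.7 dz 16.9
t47.23 tcp [637.3 319.9 437.6] rot [3.141e+00 1.000e-03 1.999e+00] grasp [637.4 319.7 282.6] F [-0.3  0.4 -2.9] open 0.12 q [ 0.46  0.47  1.39 -0.    1.29  0.04]
1.76 dy -19.9 dz -4.9
1.66 dy -20.3 dz -2.8
1.56 dy -20.5 dz -0.8
1.46 dy -20.5 dz 1.2
1.36 dy -20.2 dz 3.3
1.26 dy -19.8 dz 5.3
1.16 dy -19.2 dz 7.2
1.06 dy -18.4 dz 9.1
0.96 dy -17.4 dz 10.9
0.86 dy -16.2 dz 12.6
0.76 dy -14.8 dz 14.1
0.66 dy -13.4 dz 15.5
0.56 dy -11.7 dz 16.8
0.46 dy -10.0 dz 17.9
0.36 dy -8.2 dz 18.8
0.26 dy -6.3 dz 19.5
0.16 dy -4.3 dz 20.0
0.06 dy -2.2 dz 20.4
```

The bar is pinched (same 0.12 opening as before). Closing along the reverse arc.

```bash
python3 -m creep '[[0,0,0,0,-10,-3,1],[0,0,0,0,-18,-5,1],[0,0,0,0,-20,-3,1],[0,0,0,0,-20,-1,1],[0,0,0,0,-20,1,1],[0,0,0,0,0,0,1]]'; python3 -c "
from h import *
lidst()"
```

```text
clock: 47.73
eef_pos: [553.2, 281.2, 447.7]
tcp_rot: [3.137, 0.002, 1.999]
contact_force: [0.9, 0.3, -8.5]
opening: 0.121
t47.73 tcp [553.2 281.2 447.7] rot [3.137e+00 2.000e-03 1.999e+00] grasp [554.  281.1 292.7] F [ 0.9  0.3 -8.5] open 0.121 q [ 0.47  0.31  1.6  -0.    1.23  0.04]
rad 204.8 phi 1.429 along -1.5
dy 20.4 dz -2.1
dy 20.5 dz 0.2
dy 20.4 dz 2.2
dy 20.1 dz 4.2
dy 19.5 dz 6.2
dy 18.8 dz 8.1
dy 17.9 dz 10.0
```

```bash
python3 -m creep '[[0,0,0,0,-20,4,1],[0,0,0,0,-19,6,1],[0,0,0,0,-19,8,1],[0,0,0,0,-18,10,1],[0,0,0,0,-16,11,1],[0,0,0,0,0,0,1]]'; python3 -c "
from h import *
lidst()"
```

```text
clock: 48.23
eef_pos: [468.7, 242.2, 413.0]
tcp_rot: [3.119, 0.003, 1.999]
contact_force: [6.4, 2.9, -13.9]
opening: 0.116
t48.23 tcp [468.7 242.2 413. ] rot [3.119e+00 3.000e-03 1.999e+00] grasp [472.  243.2 258. ] F [  6.4   2.9 -13.9] open 0.116 q [ 0.48  0.19  1.84 -0.    1.09  0.05]
rad 206.0 phi 0.953 along -1.5
dy 17.9 dz -10.2
dy 18.3 dz -9.2
dy 19.1 dz -7.4
dy 19.8 dz -5.4
dy 20.2 dz -3.4
dy 20.4 dz -1.4
dy 20.5 dz 0.7
```

```bash
python3 -m creep '[[0,0,0,0,-14,11,1],[0.005,0,0,0,-13,13,1],[0.005,0,0,0,-12,14,1],[0.005,0,0,0,-11,15,1],[0,0,0,0,-10,16,1],[0,0,0,0,0,0,1]]'; python3 -c "
from h import *
lidst()"
```

```text
clock: 48.73
eef_pos: [418.1, 218.9, 348.7]
tcp_rot: [3.125, 0.003, 2.0]
contact_force: [1.2, 0.4, -2.5]
opening: 0.114
t48.73 tcp [418.1 218.9 348.7] rot [3.125e+00 3.000e-03 2.000e+00] grasp [420.7 219.5 193.7] F [ 1.2  0.4 -2.5] open 0.114 q [ 0.48  0.18  2.01 -0.    0.93  0.05]
rad 204.1 phi 0.533 along -1.5
dy 10.5 dz -17.5
dy 12.9 dz -15.9
dy 14.5 dz -14.5
dy 15.8 dz -13.0
dy 17.1 dz -11.4
dy 18.1 dz -9.6
dy 19.0 dz -7.8
```

```bash
python3 -m creep '[[0.005,0,0,0,-8,16,1],[0.005,0,0,0,-7,17,1],[0.005,0,0,0,-6,18,1],[0,0,0,0,-4,18,1],[0,0,0,0,-2,12,1],[0,0,0,0,0,0,1]]'; python3 -c "
from h import *
lidst()"
```

```text
clock: 49.23
eef_pos: [397.1, 209.2, 271.2]
tcp_rot: [-3.137, 0.003, 2.0]
contact_force: [-3.5, -1.1, -0.5]
opening: 0.114
t49.23 tcp [397.1 209.2 271.2] rot [-3.137e+00  3.000e-03  2.000e+00] grasp [396.7 208.4 116.2] F [-3.5 -1.1 -0.5] open 0.114 q [ 0.48  0.27  2.11 -0.    0.76  0.06]
rad 204.0 phi 0.129 along -1.5
dy 2.6 dz -20.3
dy 5.6 dz -19.7
dy 7.6 dz -19.0
dy 9.4 dz -18.2
dy 11.2 dz -17.2
dy 12.9 dz -15.9
dy 14.4 dz -14.6
```

```bash
python3 -m creep '[[0,0,0,0,-2,8,1],[0,0,0,0,-1,6,1],[0,0,0,0,0,4,1],[0,0,0,0,0,2,1],[0,0,0,0,0,0,1]]'; python3 -c "
from h import *
lidst()" | head -2
```

```text
clock: 49.65
eef_pos: [396.3, 208.9, 253.4]
tcp_rot: [-3.131, 0.004, 2.0]
contact_force: [-3.2, -2.5, -1.2]
opening: 0.118
t49.65 tcp [396.3 208.9 253.4] rot [-3.131  0.004  2.   ] grasp [395.1 207.7  98.4] F [-3.2 -2.5 -1.2] open 0.118 q [ 0.48  0.31  2.12 -0.    0.72  0.06]
rad 204.2 phi 0.041 along -1.5
```

Nearly shut. Pressing the last millimetres gently, then letting go.

```bash
python3 -m creep '[[0,0,0,0,0,3,1],[0,0,0,0,0,2,1],[0,0,0,0,0,0,1]]'; python3 -c "
from h import *
lidst()" | head -2
```

```text
clock: 49.9
eef_pos: [396.7, 209.0, 249.4]
tcp_rot: [-3.128, 0.004, 2.0]
contact_force: [-4.2, -2.7, -0.5]
opening: 0.113
t49.90 tcp [396.7 209.  249.4] rot [-3.128  0.004  2.   ] grasp [394.9 207.6  94.4] F [-4.2 -2.7 -0.5] open 0.113 q [ 0.48  0.32  2.12 -0.    0.72  0.06]
rad 204.2 phi 0.022 along -1.5
```

```bash
python3 -m creep '[[0,0,0,0,0,2,1],[0,0,0,0,0,0,0.8],[0,0,0,0,0,0,0.65],[0,0,0,0,0,0,0.65],[0,0,0,0,0,-12,0.65],[0,0,0,0,0,-25,0.65],[0,0,0,0,0,-35,0.65],[0,0,0,0,0,-35,0.65],[0,0,0,0,-20,-30,0.65],[0,0,0,0,-30,-20,0.65]]';python3 -m creep '[[0,0,0,-30,-10,0,0.65],[0,0,0,-36,0,0,0.65],[0,0,0,-36,0,0,0.65],[0,0,0,-36,0,0,0.65],[0,0,0,-36,0,0,0.65],[0,0,0,-36,0,0,0.65],[0,0,0,0,0,0,0.65],[0,0,0,0,0,0,0.65]]'
python3 - <<'E'
from h import *
say();d=frames('end')
crop(d['scene'],310,190,490,360,4,'z1.png')
for n,f in d.items():
    hsv=cv2.cvtColor(f["color"],cv2.COLOR_RGB2HSV)
    m=((hsv[...,0]>100)&(hsv[...,0]<125)&(hsv[...,1]>130)&(hsv[...,2]>60)).astype(np.uint8)
    cs=max(cv2.findContours(m,cv2.RETR_EXTERNAL,2)[0],key=cv2.contourArea)
    mm=np.zeros_like(m);cv2.drawContours(mm,[cs],-1,1,-1)
    g=((mm>0)&(m==0)).astype(np.uint8);c2=cv2.convexHull(max(cv2.findContours(g,0,2)[0],key=cv2.contourArea))
    print(n,"panel",cv2.minAreaRect(onz(f,c2.reshape(-1,2),102)[:,:2].astype(np.float32)))
E
```

```text
clock: 50.73
eef_pos: [359.7, 193.0, 414.1]
tcp_rot: [-3.141, 0.003, 1.999]
contact_force: [0.2, 0.6, 1.2]
opening: 0.35
clock: 51.4
eef_pos: [441.7, -10.5, 429.7]
tcp_rot: [3.11, 0.011, 2.004]
contact_force: [-0.4, 0.4, -0.1]
opening: 0.348
t51.40 tcp [441.7 -10.5 429.7] rot [3.11  0.011 2.004] grasp [446.9  -9.9 274.8] F [-0.4  0.4 -0.1] open 0.348 q [-0.03  0.02  1.99  0.    1.1  -0.46]
scene panel ((502.7107238769531, 259.31103515625), (125.0504150390625, 254.4197540283203), 24.85879898071289)
top panel ((502.32940673828125, 258.620361328125), (124.45532989501953, 253.39303588867188), 25.026241302490234)
```

View pics/z1.png

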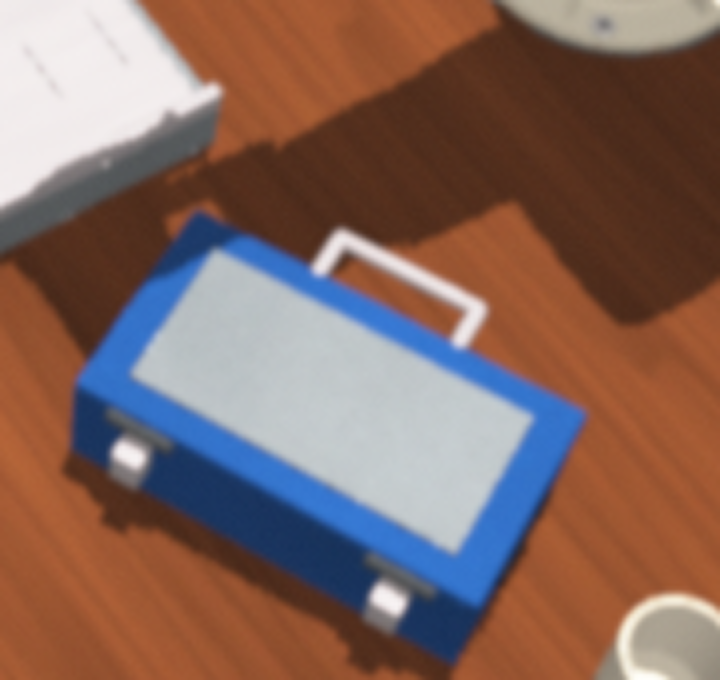

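View pics/scene_end.png

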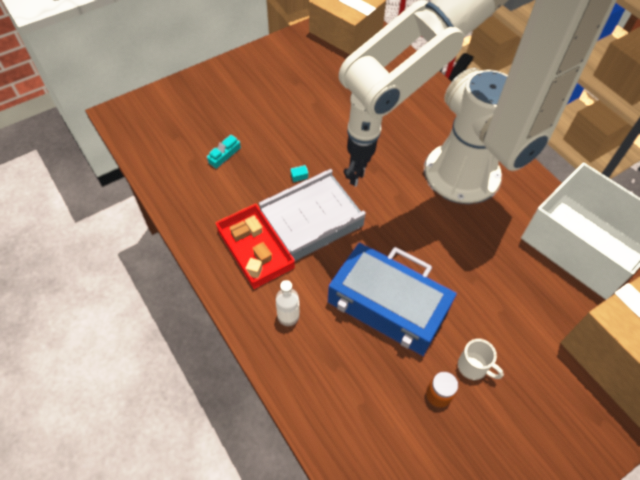

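View pics/top_end.png

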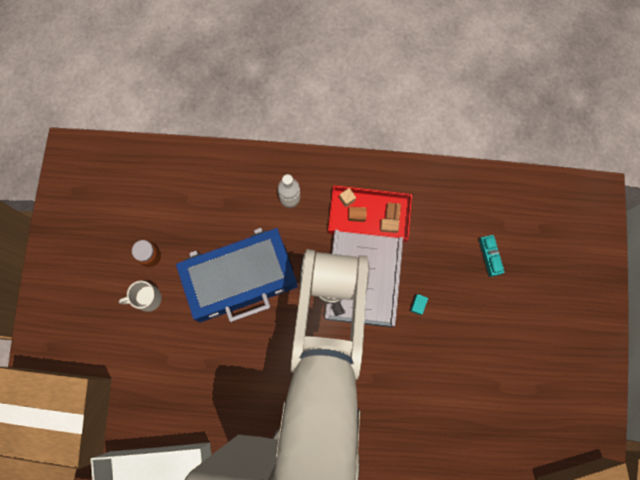

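The lid panel is back within 1 mm of its shut position in both views. All four offcuts are in the tray, no hand tool is left on the desk, and the bystanders look unmoved. The arm is clear at zero force. Handing in.

```bash
python3 -c "
from rig import job
print(job.sign_off())"
```

```text
the job is handed in; nothing more can be done
None
```

I finished the job and handed it in at about 51 s of the 210 s allowed; the hand-in reports no verdict. I opened the lid onto its stop, swept all four offcuts into the scrap tray with the brush, put the brush, wooden plane and tape measure in the toolbox, and shut the lid. There was no spirit level on the desk.

**Last checks:**
- **Lid:** the panel is within 1 mm of where it was when shut at the start, in both cameras.
- **Offcuts:** all four lie in the tray, and only the brush pushed them.
- **Desk:** no wanted hand tool is left on it. The turquoise plane and turquoise block were left alone.
- **Bystanders:** the bottle, jar and mug look unmoved; I judged this by eye, without measuring.
- **Arm:** it is clear of everything, with no contact force beyond sensor noise.

**What didn't go to plan:**
- The box measured 0.43 rad of turn, outside the stated 0 to 0.3. All edges and both cameras agreed, and the measured pose worked.
- My estimate of the bed's centre was about 3 mm off sideways. The brush touched the right fence lightly (4 N).
- The first sweep wedged an offcut against the right fence (about 18 N), so I backed off and swept the right lane first.
- The plane was knocked aside early in the run. I measured it again before picking it up.

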